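Pack a waveguide transit tray and bolt its sprung gate

ROBOT

A 7-joint arm with a two-finger parallel gripper is mounted at the origin on the work surface. World frame = base frame: x ahead of the robot, y to its left, z up, the work surface at z = 0. Lengths are in mm, angles in rad, forces in N, time in s.
With the tool pointing down it reaches from about 400 to 875 mm from the base axis. Payload 6.5 kg.
Tool frame: the origin (TCP) lies at the very end of the fingers, on their centre line; the grasp point (between the pads) lies 19 mm behind it (bot.grip_point_offset is the distance from the TCP to the grasp point, in mm); z points along the fingers, y is the line along which they close (so a half turn about z gives the same grasp; the last joint's range is limited). The gripper opens to 88 mm and grips with 3 to 60 N. Pads are 18 mm wide; open, the fingers measure 123 mm over their backs; the gripper's body (75 mm by 187 mm) begins 45 mm behind the grasp point.
Start: joints at [-1.375, 0.536, -0.004, 1.538, 0.003, 1.067, -0.071], TCP at [168.228, 627.845, 238.716] pointing down, gripper open.
Joint ranges: [-2.7, 2.7], [-0.37, 2.16], [-1.27, 1.26], [0.24, 2.4], [-1.31, 4.45], [0.19, 1.91], [-2.76, 2.76]. Speed limits (rad/s): [2.39, 2.39, 3.14, 3.14, 3.14, 3.14, 3.14].

INTERFACE

Orientations are given as a unit quaternion [w, x, y, z].
In Python, from cell import bot gives the robot as it stands.
- The arm moves only by the tool drive_tool, never from a script. Its arguments are lists of equal length, an entry for each row: "delta_pos": the shift along the world's x, y, z in units of 30 mm (1.0 is 30 mm), a list of three; "rot": the turn, a rotation vector about the world's x, y, z in units of 10 degrees (1.0 is 10 degrees), a list of three. A call has 1 to 20 rows; each row is the pose to reach, as a shift and turn from the pose commanded when the call began; what a row does not reach only later rows make up. A row lasts 1/8 s, in which the tool goes at most 62.5 mm and 10.7 degrees, less where a joint would pass 70% of its speed; a pose out of reach is approached as far as the arm can. A call with a gripper value outside its range is refused whole. "fingers" is the finger opening in mm, from 0 to 88.1, set as the call begins (left out, the last holds). The fingers move at their own pace and stop on an object; "grip_force" is the grip in N (left out, the last holds). Time passes only in rows, so rows that repeat a pose let the fingers close. It gives the time, the measured TCP pose, the force, the opening and the grip force at its end, in the units of the state.
- bot.observe(): the state, without advancing time (a new reading comes with each control period).
- bot.snapshot(name): name is "scene" or "side" or "wrist"; returns the picture (384x512x3 uint8, red, green, blue); there is no depth.
- bot.get_calibration(name): a dict with "fx", "fy", "cx", "cy" (pixels), "R" (3x3) and "t" (3): a world point X has camera coordinates R X + t. Camera axes: x right, y down, z forward; pixel columns grow to the right and rows downward; lengths in mm; the calibration is good to about 2 mm. The wrist camera is an equidistant fisheye: a pixel r from the principal point sees the ray r / f radians off the axis. A picture is of the moment at which its call begins: read the wrist's pose just before it. get_calibration takes no time and is no camera call; for the wrist camera it gives the pose at the moment of the call.
- bot.job_done(): hands the job in; it is judged then, once.
The state is a dict: "clock": time; "q": joint angles; "joint_velocities": joint speeds; "effort": joint torques, N m; "tcp_pos": TCP position; "eef_rot": TCP orientation; "contact_force": force on the tool from outside, world axes, zero at the start; "moment": the same for the moment, N m; "gripper_width": finger opening in mm; "grip_force": force on a finger pad.
Only numpy, scipy, OpenCV 4.12 (cv2) and the standard library are available. Lean on these libraries where they do the work, as an engineer would, in place of code of your own. Each camera call takes 0.05 s, during which the arm holds its last target. There are 200 camera calls.

TASK

Draw the bolt of the empty transit tray and let its sprung gate up, then pack every brass waveguide section on the bench into the tray for shipping: each lying flat in a compartment of its own length, long ones in the long compartments and short ones in the short, nothing standing above the rim. Then swing the gate down flat over the packed tray by the knob of its bolt, hold it down against the spring while you slide the bolt fully home under the keeper, and let go so that the bolt keeps the gate shut. Leave everything else on the bench where it is.

Things in the scene. Friction and masses are not known exactly. Their poses are not given: they have to be found in the camera images.
- tray: grey tray fixed to the bench. Origin: centre of underside; x from front wall (robot side) to rear hinge side, y to its left, z up. Inside 140 (x) by 252 mm (y), walls 5 mm; floor 4 mm, rim 50 mm above bench. Black ribs 4 mm thick, tops 30 mm above bench, part it: along x at y -60, 0, 60 mm, beside the parts' flanges only (finger gaps beside their middles), and a cross rib at x 0 for y below -60
- long_bay0 (a point): floor centre (4 mm above the bench) of long compartment 0, at tray (0, -30 mm): 140 mm long along tray x, 56 mm wide; axes parallel to the tray's
- long_bay1 (a point): floor centre (4 mm above the bench) of long compartment 1, at tray (0, 30 mm): 140 mm long along tray x, 56 mm wide; axes parallel to the tray's
- long_bay2 (a point): floor centre (4 mm above the bench) of long compartment 2, at tray (0, 90 mm): 140 mm long along tray x, 64 mm wide; axes parallel to the tray's
- short_bay0 (a point): floor centre (4 mm above the bench) of the front short compartment at tray (-36, -90 mm): 68 mm long along tray x, 64 mm wide; axes parallel to the tray's
- short_bay1 (a point): floor centre (4 mm above the bench) of the rear short compartment at tray (36, -90 mm): 68 mm long along tray x, 64 mm wide; axes parallel to the tray's
- long_a: brass waveguide: straight rectangular tube 12.7 mm wide, 25.4 mm tall, with a 41 mm square flange 7 mm thick on each end (does not roll); long, overall length 126 mm, bare tube 112 mm, about 240 g. Origin: its middle, on the tube axis, 20.5 mm above what it lies on; x along its length, z up. May be absent from a start (reads None throughout)
- long_b: brass waveguide: straight rectangular tube 12.7 mm wide, 25.4 mm tall, with a 41 mm square flange 7 mm thick on each end (does not roll); long, overall length 126 mm, bare tube 112 mm, about 240 g. Origin: its middle, on the tube axis, 20.5 mm above what it lies on; x along its length, z up. May be absent from a start (reads None throughout)
- long_c: brass waveguide: straight rectangular tube 12.7 mm wide, 25.4 mm tall, with a 41 mm square flange 7 mm thick on each end (does not roll); long, overall length 126 mm, bare tube 112 mm, about 240 g. Origin: its middle, on the tube axis, 20.5 mm above what it lies on; x along its length, z up. May be absent from a start (reads None throughout)
- short_a: brass waveguide: straight rectangular tube 12.7 mm wide, 25.4 mm tall, with a 41 mm square flange 7 mm thick on each end (does not roll); short, overall length 60 mm, bare tube 46 mm, about 160 g. Origin: its middle, on the tube axis, 20.5 mm above what it lies on; x along its length, z up. May be absent from a start (reads None throughout)
- short_b: brass waveguide: straight rectangular tube 12.7 mm wide, 25.4 mm tall, with a 41 mm square flange 7 mm thick on each end (does not roll); short, overall length 60 mm, bare tube 46 mm, about 160 g. Origin: its middle, on the tube axis, 20.5 mm above what it lies on; x along its length, z up. May be absent from a start (reads None throughout)
- gate_hinge (a point): middle of the gate's hinge axis, which runs along tray y; at tray (92, 0, 62 mm). The knob's centre moves about it on a circle of 197 mm radius: in tray axes knob x = 92 - 197 cos(gate angle), knob z = 62 + 197 sin(gate angle) mm
- gate (a joint): angle (rad) of the steel gate, an open frame 240 mm wide (y), 180 mm deep, with four cross bars: 0 = flat over the tray, bars 55 to 65 mm above the bench; 1.83 = open, leaning back. A torsion spring drives it open from every angle (about 4 N at the knob when flat); it flies open if let go unbolted
- bolt (a joint): travel (m) of the bolt along the gate's front rail: 0 drawn, 0.030 fully home (towards tray +y). Moves with the knob against 2 N friction, stays where left; starts home. Past 0.012 its tongue strikes the keeper from above and stops the gate short of flat; with the gate flat it passes under the keeper and holds the gate within 0.03 rad of flat
- knob (a point): centre of the bolt's black knob, a cylinder 22 mm in diameter, 20 mm long, axis along tray y, on a stem at the middle of the gate's free edge: handle of both gate and bolt. Its tray y equals the bolt travel. Pinch its end faces (20 mm apart along tray y) from above at any gate angle; it turns between the fingers as the gate swings
- keeper (a point): middle of the underside of the steel keeper lip, 70 mm above the bench, in front of the tray's left front corner; the lip is 24 mm (x) by 26 mm (y), 8 mm thick, on a post at its left (+y) end that goes down to the bench
- meter: bystander: yellow handheld multimeter, 150 x 78 x 36 mm, lying; origin under its middle
- wrench: bystander: steel wrench 170 mm long, lying; origin under its middle
- driver: bystander: screwdriver 190 mm long, lying; origin under its middle
- mug: bystander: white mug, 80 mm wide, 95 mm tall, standing; origin under its middle
- bottle: bystander: white plastic bottle, 66 mm in diameter, 170 mm tall, standing; origin under its middle
- blank_flange: bystander: steel blank flange, disc 100 mm in diameter, 13 mm thick, lying; origin under its middle
- jar: bystander: glass jar with black cap, 60 mm in diameter, 70 mm tall, standing; origin under its middle
There are look-alikes about, which are no part of the job. Leave any green or turquoise look-alike of the short_b alone.

How it is judged:
By the outcome, as a careful person would: the job done as asked, in the order asked, and still so for the second after the job is handed in, with the robot touching nothing.
Of long_a, long_b, long_c, short_a, short_b only 3 to 5 are there at a start; the rules pass over those that are not, and their reading is None.
At some moment in a run one of long_a, long_b, long_c, short_a, short_b may be knocked a few centimetres aside while the robot is not near it.
Once in a run the grip may slacken for a moment while it holds something.
It also fails if it takes over 210 s, if anything falls off the work surface, if the arm or the gripper's body presses on something with over 40 N, if the wrist force passes 120 N, or if a joint passes its speed limit or range.

## Working session

There is one attempt and no reset: what is moved stays moved. The work goes in short steps, Python scripts to look and compute and a tool call to move; the robot and the scene stay as the last step left them, time stands still between calls to the robot, and variables do not carry over. Pictures are saved under pics/ and viewed, at most 14 in all, crops included, and the job is handed in when it is done.

Besides the shell and the picture viewer there is one more tool, called by a JSON object that holds its "api" and its "payload", one argument or row to a line. drive_tool: Moves the arm, as the interface text tells. Its arguments: {"type":"object","properties":{"delta_pos":{"type":"array","items":{"type":"array","items":{"type":"number"}}},"rot":{"type":"array","items":{"type":"array","items":{"type":"number"}}},"fingers":{"type":"number"},"grip_force":{"type":"number"}},"required":["delta_pos","rot"]}

```bash
ls; mkdir -p pics
python3 - <<'E'
from cell import bot
import cv2
for n in("scene","side","wrist"):
    im=bot.snapshot(n); cv2.imwrite(f"pics/{n}0.png",im[:,:,::-1]); 
    c=bot.get_calibration(n); print(n,c)
a=[cv2.imread(f"pics/{n}0.png") for n in("scene","side")]
for n,i in zip("ab",a): cv2.imwrite(f"pics/{n}0.png",cv2.resize(i,(800,600)))
print(bot.observe())
E
```

```text
pics
scene {'fx': 457.01986250046576, 'fy': 457.01986250046576, 'cx': 251.99108975767095, 'cy': 186.8398661517043, 'R': array([[-0.73671471,  0.67618415,  0.00514083],
       [ 0.41849101,  0.46189871, -0.78199415],
       [-0.53114659, -0.5739552 , -0.62326457]]), 't': array([ 409.33972898, -194.18424623, 1637.91927387])}
side {'fx': 474.7212288322617, 'fy': 474.7212288322617, 'cx': 251.15048747290876, 'cy': 186.00501799005542, 'R': array([[ 0.85927151, -0.51110601,  0.02056999],
       [-0.25893473, -0.46929775, -0.84422297],
       [ 0.44114089,  0.72009046, -0.53559728]]), 't': array([-466.48079045,  214.46109677, 1269.72594879])}
wrist {'fx': 297.3186396354542, 'fy': 297.3186396354542, 'cx': 254.94054859266302, 'cy': 192.52573889240364, 'R': array([[ 0.25823202,  0.96608202, -0.0013258 ],
       [ 0.91760425, -0.24484427,  0.31313532],
       [ 0.30218978, -0.08207812, -0.94970759]]), 't': array([-648.11802917,  -43.804445  ,  390.76891379])}
{'clock': 0.15, 'q': array([-1.37519193,  0.53699461, -0.00438932,  1.53859486,  0.00262916,
        1.06730273, -0.0712046 ]), 'joint_velocities': array([ 0.00125115,  0.00014225,  0.00114187, -0.002866  , -0.00048468,
        0.00234308,  0.00011034]), 'effort': array([ 1.31936395e-03, -5.71327579e+01,  9.91889611e-01, -2.51827598e+01,
       -5.61254087e-02,  1.51845126e-02,  1.04462551e-04]), 'tcp_pos': array([168.16225042, 627.4049677 , 238.0592332 ]), 'eef_rot': array([-1.07045175e-05,  1.30509606e-01,  9.91446833e-01, -6.47472033e-04]), 'contact_force': array([-0.09531981, -0.16603216,  0.00725931]), 'moment': array([ 0.00477747,  0.01187901, -0.03395201]), 'grip_force': 0.0, 'gripper_width': 88.57244762286842}
```

View pics/a0.png

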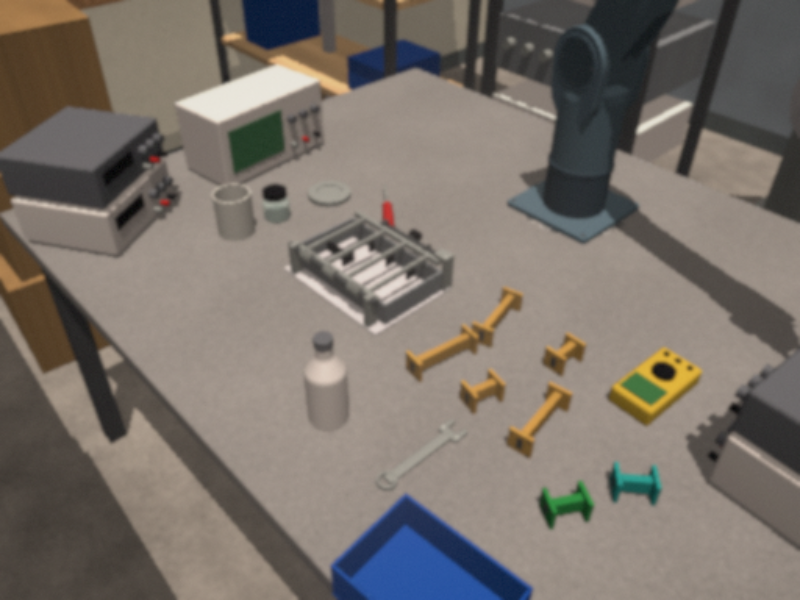

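View pics/b0.png

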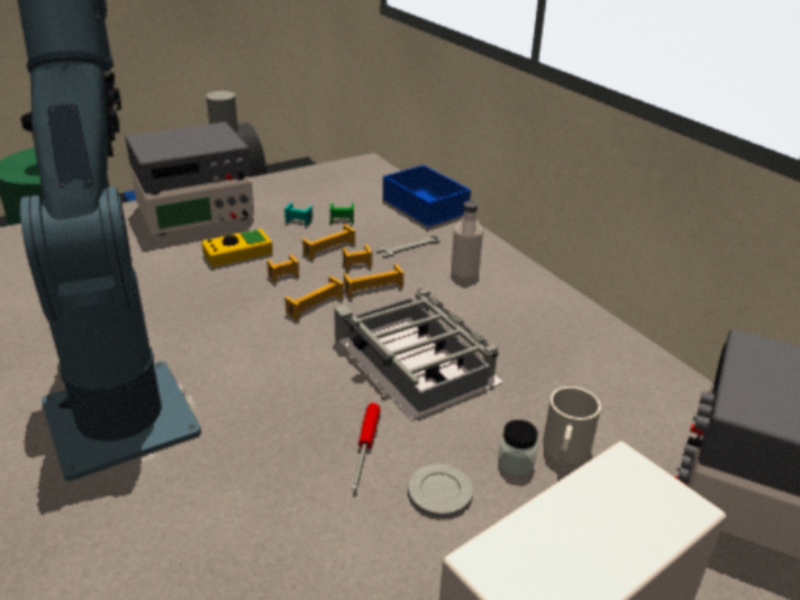

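The scene view shows five brass parts: longs at about (445,352), (498,316) and (540,420), and shorts at (565,352) and (482,388). The green (567,503) and turquoise (636,483) look-alikes stay put. The closed tray is at about (370,268). Next I'll get rough positions.

```bash
cat > h.py <<'E'
import numpy as np, cv2
from cell import bot
def ray(c,px,fish=False):
    u=(px[0]-c['cx'])/c['fx']; v=(px[1]-c['cy'])/c['fy']
    if fish:
        r=np.hypot(u,v); s=np.sin(r)/r if r>1e-9 else 1; d=np.array([u*s,v*s,np.cos(r)])
    else: d=np.array([u,v,1.])
    return -c['R'].T@c['t'], c['R'].T@d
def onz(c,px,z,fish=False):
    o,d=ray(c,px,fish); return o+d*(z-o[2])/d[2]
def proj(c,X,fish=False):
    p=c['R']@np.array(X,float)+c['t']
    if fish:
        r=np.hypot(p[0],p[1]); th=np.arctan2(r,p[2]); k=th/r
        return c['cx']+c['fx']*p[0]*k, c['cy']+c['fy']*p[1]*k
    return c['cx']+c['fx']*p[0]/p[2], c['cy']+c['fy']*p[1]/p[2]
def brass(im):
    h=cv2.cvtColor(im,cv2.COLOR_RGB2HSV)
    return cv2.inRange(h,(9,130,60),(21,255,255))
def shot(n):
    c=bot.get_calibration(n); return c,bot.snapshot(n)
E
python3 - <<'E'
from h import *
for n in("scene","side"):
    c=bot.get_calibration(n); im=cv2.imread(f"pics/{n}0.png")[:,:,::-1].copy()
    k,l,s,ce=cv2.connectedComponentsWithStats(brass(im))
    for i in range(1,k):
        if s[i][4]>60: print(n,s[i],ce[i].round(),onz(c,ce[i],15).round())
c=bot.get_calibration("scene")
for p in [(415,237),(289,265),(375,327),(455,290),(360,215),(450,258)]: print(p,onz(c,(p[0]*.64,p[1]*.64),0).round(),onz(c,(p[0]*.64,p[1]*.64),60).round())
E
```

```text
scene [   0    0   70   94 4452] [28. 39.] [  555. -1655.    15.]
scene [   0  144   47   93 1728] [ 20. 193.] [1051. -467.   15.]
scene [261 185  72  54 658] [299. 214.] [511. 145.  15.]
scene [349 214  25  25 263] [362. 225.] [419. 291.  15.]
scene [406 223  43  49 328] [427. 240.] [338. 442.  15.]
scene [296 238  27  24 253] [310. 248.] [588. 255.  15.]
scene [326 245  39  46 467] [345. 267.] [570. 355.  15.]
side [194 143  33  23 288] [211. 154.] [583. 365.  15.]
side [219 157  19  16 171] [229. 164.] [605. 265.  15.]
side [171 163  20  18 189] [181. 171.] [436. 302.  15.]
side [182 169  76  36 716] [219. 185.] [512. 158.  15.]
(415, 237) [ 352. -155.    0.] [414. -92.  60.]
(289, 265) [ 613. -254.    0.] [ 657. -184.   60.]
(375, 327) [609.   8.  -0.] [654.  59.  60.]
(455, 290) [421.  31.   0.] [479.  81.  60.]
(360, 215) [ 382. -301.    0.] [ 443. -228.   60.]
(450, 258) [351. -50.   0.] [414.   5.  60.]
```

{"api": "drive_tool", "payload": {
  "delta_pos": [
    [10, -14.2, 2],
    [10, -14.2, 2],
    [10, -14.2, 2],
    [10, -14.2, 2],
    [10, -14.2, 2],
    [10, -14.2, 2],
    [10, -14.2, 2],
    [10, -14.2, 2],
    [10, -14.2, 2],
    [10, -14.2, 2],
    [10, -14.2, 2],
    [10, -14.2, 2],
    [10, -14.2, 2]
  ],
  "rot": [
    [0, 0, 1.5],
    [0, 0, 1.5],
    [0, 0, 1.5],
    [0, 0, 1.5],
    [0, 0, 1.5],
    [0, 0, 1.5],
    [0, 0, 1.5],
    [0, 0, 1.5],
    [0, 0, 1.5],
    [0, 0, 1.5],
    [0, 0, 1.5],
    [0, 0, 1.5],
    [0, 0, 1.5]
  ]
}}

```text
clock: 1.78
tcp_pos: [467.6, 202.8, 298.6]
eef_rot: [-0.0, -0.001, 1.0, 0.0]
contact_force: [-0.6, -0.6, -0.0]
gripper_width: 88.0
grip_force: 0.0
```

```bash
cat > find.py <<'E'
from h import *
import sys
def parts(name,vis=True):
    c,im=shot("wrist"); m=brass(im)
    out=im.copy()
    k,l,s,ce=cv2.connectedComponentsWithStats(m)
    for i in range(1,k):
        if s[i][4]<150: continue
        # rectify mask pixels onto z=20 plane? report rect of points
        ys,xs=np.nonzero(l==i)
        P=np.array([onz(c,(x,y),25,True)[:2] for x,y in zip(xs,ys)],np.float32)
        (cx,cy),(w,h),a=cv2.minAreaRect(P)
        if w<h: w,h,a=h,w,a+90
        print(f"area {s[i][4]} px {ce[i].round()} rect c({cx:.0f},{cy:.0f}) {w:.0f}x{h:.0f} yaw {(a+90)%180-90:.0f}")
    cv2.imwrite(f"pics/{name}.png",cv2.resize(out[:,:,::-1],(800,600),interpolation=cv2.INTER_CUBIC))
    print(bot.observe()['tcp_pos'].round(1),bot.observe()['q'].round(2))
if __name__=="__main__": parts(sys.argv[1])
E
python3 find.py w1
```

```text
area 761 px [222. 147.] rect c(456,154) 158x51 yaw 11
area 242 px [316. 134.] rect c(430,291) 59x43 yaw 6
area 341 px [349. 201.] rect c(550,362) 94x46 yaw 20
area 313 px [220. 250.] rect c(594,153) 119x39 yaw -12
area 476 px [289. 236.] rect c(600,259) 75x46 yaw -13
area 538 px [ 93. 298.] rect c(753,-121) 135x50 yaw -19
area 529 px [417. 298.] rect c(751,527) 135x49 yaw 20
area 1711 px [369. 342.] rect c(865,454) 603x40 yaw -89
[467.8 202.6 298.6] [-0.62  0.23  0.15  1.84 -0.04  1.07  1.11]
```

View pics/w1.png

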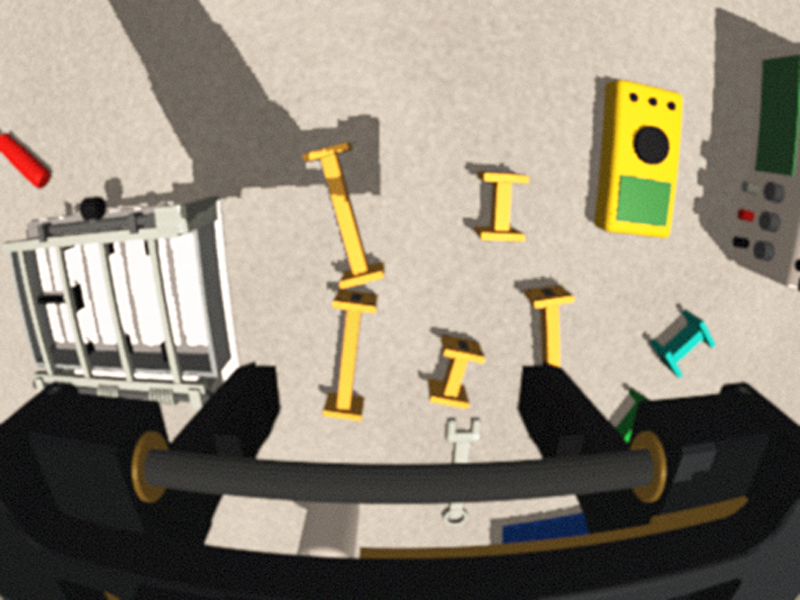

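The wrist view shows all five brass parts: longs (342,215), (349,355) and (550,330+), and shorts (503,207) and (457,372). The knob is at (93,208), on the robot side of the tray. Next I'll move over the tray.

{"api": "drive_tool", "payload": {
  "delta_pos": [
    [1.7, -9, 0],
    [1.7, -9, 0],
    [1.7, -9, 0],
    [1.7, -9, 0],
    [1.7, -9, 0],
    [1.7, -9, 0],
    [1.7, -9, 0],
    [1.7, -9, 0],
    [1.7, -9, 0]
  ],
  "rot": [
    [0, 0, 0],
    [0, 0, 0],
    [0, 0, 0],
    [0, 0, 0],
    [0, 0, 0],
    [0, 0, 0],
    [0, 0, 0],
    [0, 0, 0],
    [0, 0, 0]
  ]
}}

```text
clock: 2.95
tcp_pos: [519.2, -67.0, 298.7]
eef_rot: [0.0, -0.001, 1.0, 0.0]
contact_force: [0.1, -0.7, -0.2]
gripper_width: 88.3
grip_force: 0.0
```

```bash
python3 find.py w2
python3 - <<'E'
from h import *
im=cv2.imread('pics/w2.png')
E
```

```text
area 724 px [397. 111.] rect c(445,145) 130x54 yaw 23
area 434 px [468. 111.] rect c(431,294) 70x61 yaw 89
area 745 px [387. 198.] rect c(586,151) 134x59 yaw -8
area 781 px [481. 194.] rect c(580,357) 143x71 yaw 10
area 426 px [439. 206.] rect c(601,258) 69x66 yaw 78
area 509 px [ 93. 298.] rect c(805,-392) 133x48 yaw -19
area 513 px [417. 298.] rect c(804,258) 133x48 yaw 20
area 1618 px [370. 342.] rect c(917,185) 603x39 yaw -90
[519.2 -67.3 298.7] [-0.23  0.26  0.33  1.82 -0.09  1.08  1.71]
```

View pics/w2.png

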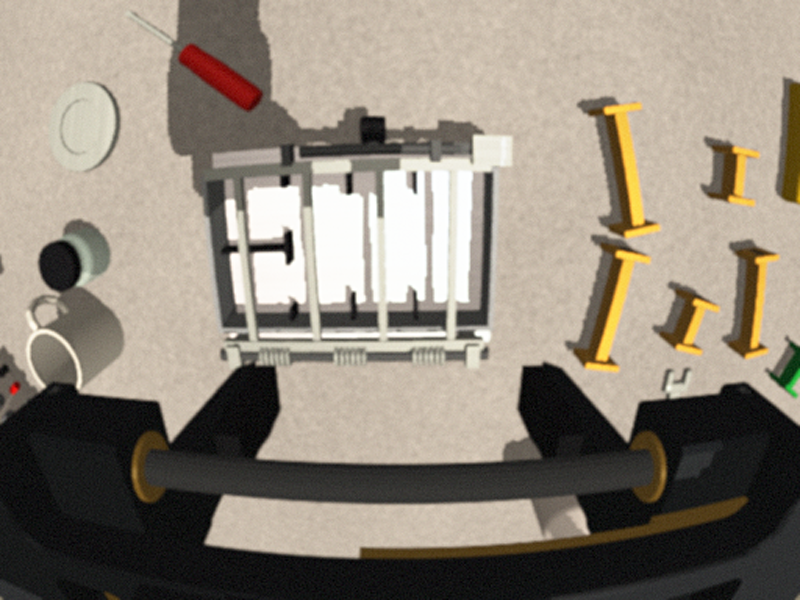

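The view shows the knob at (373,129), keeper at (492,150), rib ends at y -60 (287,182)/(293,300), y 0 (350,183)/(352,303) and y 60 (415,182)/(415,303), and the cross rib junction at (289,247).

Run:
```python
from h import *
c=bot.get_calibration("wrist"); S=.64
P=lambda u,v,z: onz(c,(u*S,v*S),z,True)[:2].round(1)
for n,u,v,z in [("knob",373,124,70),("-60f",287,183,30),("-60r",293,300,30),("0f",350,183,30),("0r",353,303,30),("60f",415,182,30),("60r",416,303,30),("T",289,247,30),("Tl",225,249,30),
 ("keepTL",473,137,78),("keepTR",511,137,78),("keepBL",473,164,78),("keepBR",511,164,78),("rimFL",208,178,50),("rimFR",494,168,50),("rimRR",489,325,50),("rimRL",224,326,50),("hingeL",228,350,62),("hingeR",482,353,62),("bar1",241,250,65),("bar2",309,250,65),("bar3",380,250,65),("bar4",453,250,65)]: print(n,P(u,v,z))
```

```text
knob [414.3 -88.6]
-60f [ 462.8 -168.9]
-60r [ 573.8 -169. ]
0f [ 464.4 -111.5]
0r [ 576.7 -111.1]
60f [463.7 -53.8]
60r [576.6 -51.7]
T [ 522.2 -169.6]
Tl [ 522.8 -233.7]
keepTL [424.  -10.4]
keepTR [422.5  20.2]
keepBL [445.5 -10. ]
keepBR [444.2  20.8]
rimFL [ 453.3 -237.7]
rimFR [448.8  12.7]
rimRR [591.2  15.4]
rimRL [ 593.6 -235.3]
hingeL [ 613.3 -229.5]
hingeR [614.    8.3]
bar1 [ 516.8 -204.7]
bar2 [ 517.9 -143.8]
bar3 [518.3 -83.7]
bar4 [518.  -22.6]
```

{"api": "drive_tool", "payload": {
  "delta_pos": [
    [-3.5, -0.7, -5.4],
    [-3.5, -0.7, -5.4],
    [-3.5, -0.7, -5.4],
    [-3.5, -0.7, -5.4],
    [-3.5, -0.7, -5.4],
    [-3.5, -0.7, -5.4],
    [-3.5, -0.7, -5.4]
  ],
  "rot": [
    [0, 0, 0],
    [0, 0, 0],
    [0, 0, 0],
    [0, 0, 0],
    [0, 0, 0],
    [0, 0, 0],
    [0, 0, 0]
  ],
  "fingers": 50
}}

```text
clock: 3.88
tcp_pos: [416.0, -89.0, 137.8]
eef_rot: [0.001, -0.0, 1.0, -0.0]
contact_force: [-0.4, -0.3, 0.4]
gripper_width: 50.6
grip_force: 0.0
```

```bash
python3 find.py w3
```

```text
area 1800 px [458. 212.] rect c(456,146) 168x64 yaw 9
area 495 px [147. 305.] rect c(561,-216) 80x22 yaw -13
area 498 px [363. 304.] rect c(561,36) 80x22 yaw 13
area 2188 px [318. 347.] rect c(631,-17) 394x26 yaw -90
[415.6 -89.1 137.5] [-0.15  0.33  0.29  2.21 -0.16  0.62  1.84]
```

View pics/w3.png

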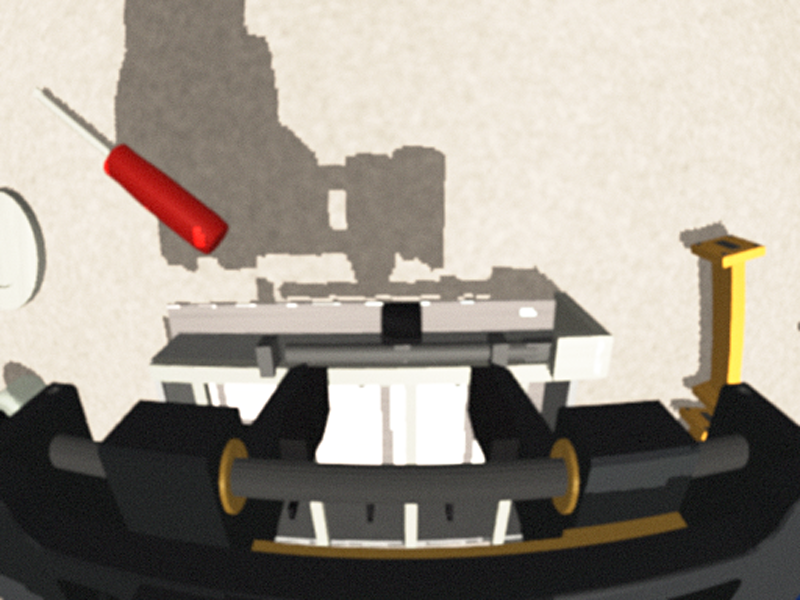

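Knob at (402,303–340), midway between the fingers (328 to 470), so y is centred.

Run:
```python
from h import *
c=bot.get_calibration("wrist"); S=.64
o,d=ray(c,(401*S,303*S),True)
# tangent line front side: point at height 62 on ray, then offset radius perpendicular
d=d/np.linalg.norm(d); n=np.array([-d[2],0,d[0]])
for z in(62,):
  p=o+d*(z-o[2])/d[2]; t=np.hypot(d[0],d[2]); print(o.round(),p.round(1),"centre x=",p[0]+11*t/abs(d[2]))
for u,v,z in [(383,320,68),(421,320,68)]: print(onz(c,(u*S,v*S),z,True).round(1))
im=cv2.imread('pics/w3.png'); g=im[:,:,::-1].max(2)
for v in (310,320,330): print(v,''.join(f'{x:4d}' for x in g[v,372:432:3]))
print('col',[(v,int(g[v,402])) for v in range(290,356,3)])
for u,v,z in [(556,338,78),(608,338,78),(556,376,78),(606,376,78)]: print("keeper",onz(c,(u*S,v*S),z,True).round(1))
```

```text
[334. -90. 283.] [408.4 -88.9  62. ] centre x= 420.0353544448209
[415.3 -97.8  68. ]
[415.3 -79.   68. ]
310  216 211 214 117  20  19  19  21  25  23  20  19  18  11  17  14  80 200 219 217
320  214 213 211 113  25  30  31  25  29  26  25  27  30  30  23  19  61 194 217 208
330  209 212 206 121  27  22  27  27  30  28  26  37  28  33  28  21  54 178 201 198
col [(290, 141), (293, 133), (296, 202), (299, 232), (302, 84), (305, 13), (308, 20), (311, 20), (314, 22), (317, 23), (320, 25), (323, 32), (326, 26), (329, 27), (332, 28), (335, 30), (338, 31), (341, 36), (344, 68), (347, 143), (350, 131), (353, 138)]
keeper [421.4 -11.5  78. ]
keeper [422.  18.  78.]
keeper [442.9  -8.5  78. ]
keeper [444.2  21.   78. ]
```

{"api": "drive_tool", "payload": {
  "delta_pos": [
    [0.15, 0, -1.5],
    [0.15, 0, -2.8],
    [0.15, 0, -3],
    [0.15, 0, -3],
    [0.15, 0, -3]
  ],
  "rot": [
    [0, 0, 0],
    [0, 0, 0],
    [0, 0, 0],
    [0, 0, 0],
    [0, 0, 0]
  ]
}}

```text
clock: 4.55
tcp_pos: [419.8, -89.3, 48.0]
eef_rot: [0.001, -0.0, 1.0, -0.0]
contact_force: [0.1, -0.2, 0.1]
gripper_width: 50.3
grip_force: 0.0
```

{"api": "drive_tool", "payload": {
  "delta_pos": [
    [0, 0, 0],
    [0, 0, 0],
    [0, 0, 0],
    [0, 0, 0],
    [0, 0, 0]
  ],
  "rot": [
    [0, 0, 0],
    [0, 0, 0],
    [0, 0, 0],
    [0, 0, 0],
    [0, 0, 0]
  ],
  "fingers": 10,
  "grip_force": 20
}}

```text
clock: 5.18
tcp_pos: [418.9, -88.8, 46.8]
eef_rot: [0.0, -0.0, 1.0, 0.0]
contact_force: [-1.4, 2.1, 3.5]
gripper_width: 19.7
grip_force: 20.0
```

{"api": "drive_tool", "payload": {
  "delta_pos": [
    [0, -0.3, 0],
    [0, -0.6, 0],
    [0, -0.9, 0],
    [0, -1.1, 0],
    [0, -1.1, 0],
    [0, -1.1, 0]
  ],
  "rot": [
    [0, 0, 0],
    [0, 0, 0],
    [0, 0, 0],
    [0, 0, 0],
    [0, 0, 0],
    [0, 0, 0]
  ]
}}

```text
clock: 5.92
tcp_pos: [419.1, -114.1, 46.3]
eef_rot: [-0.001, -0.004, 1.0, 0.005]
contact_force: [3.0, 29.5, 4.2]
gripper_width: 19.5
grip_force: 20.0
```

{"api": "drive_tool", "payload": {
  "delta_pos": [
    [0, 0.2, 0],
    [0.03, 0.2, 0.59],
    [0.11, 0.2, 1.18],
    [0.24, 0.2, 1.75],
    [0.42, 0.2, 2.31],
    [0.65, 0.2, 2.86],
    [0.93, 0.2, 3.38],
    [1.26, 0.2, 3.87],
    [1.63, 0.2, 4.33],
    [2.04, 0.22, 4.76],
    [2.49, 0.22, 5.14],
    [2.96, 0.23, 5.49],
    [3.47, 0.24, 5.79],
    [4.0, 0.25, 6.05],
    [4.56, 0.25, 6.25],
    [5.13, 0.26, 6.41],
    [5.71, 0.27, 6.51],
    [6.3, 0.28, 6.56],
    [6.89, 0.28, 6.56],
    [7.48, 0.29, 6.5]
  ],
  "rot": [
    [0, 0, 0],
    [0, 0, 0],
    [0, 0, 0],
    [0, 0, 0],
    [0, 0, 0],
    [0, 0, 0],
    [0, 0, 0],
    [0, 0, 0],
    [0, 0, 0],
    [0, 0, 0],
    [0, 0, 0],
    [0, 0, 0],
    [0, 0, 0],
    [0, 0, 0],
    [0, 0, 0],
    [0, 0, 0],
    [0, 0, 0],
    [0, 0, 0],
    [0, 0, 0],
    [0, 0, 0]
  ]
}}

```text
clock: 8.43
tcp_pos: [642.8, -110.1, 239.6]
eef_rot: [-0.002, -0.001, 1.0, 0.003]
contact_force: [1.4, 8.3, -6.2]
gripper_width: 19.8
grip_force: 20.0
```

{"api": "drive_tool", "payload": {
  "delta_pos": [
    [0.4, 0.15, -0.06],
    [0.75, 0.15, -0.15],
    [0.75, 0.15, -0.15]
  ],
  "rot": [
    [0, 0, 0],
    [0, 0, 0],
    [0, 0, 0]
  ]
}}

```text
clock: 8.8
tcp_pos: [660.6, -109.7, 235.8]
eef_rot: [-0.006, 0.001, 1.0, 0.001]
contact_force: [-15.7, 3.2, 4.8]
gripper_width: 19.7
grip_force: 20.0
```

{"api": "drive_tool", "payload": {
  "delta_pos": [
    [0, 0, 0],
    [0, 0, 0],
    [0, 0, 0],
    [0, 0, 1.5],
    [0, 0, 3],
    [-2, 3, 3],
    [-4, 6, 3],
    [-4, 8, 2],
    [-4, 8, 2]
  ],
  "rot": [
    [0, 0, 0],
    [0, 0, 0],
    [0, 0, 0],
    [0, 0, 0],
    [0, 0, 0],
    [0, 0, 0],
    [0, 0, 0],
    [0, 0, 0],
    [0, 0, 0]
  ],
  "fingers": 50
}}

```text
clock: 9.93
tcp_pos: [553.1, 111.3, 302.3]
eef_rot: [0.001, 0.0, 1.0, 0.0]
contact_force: [0.5, 1.0, -0.1]
gripper_width: 50.0
grip_force: 0.0
```

```bash
python3 find.py w4
```

```text
area 387 px [280.  70.] rect c(440,153) 131x43 yaw 15
area 456 px [378.  74.] rect c(430,295) 63x55 yaw -1
area 474 px [279. 182.] rect c(586,153) 133x43 yaw -7
area 824 px [406. 174.] rect c(580,359) 137x58 yaw 9
area 418 px [348. 186.] rect c(601,258) 67x53 yaw -13
area 431 px [147. 305.] rect c(842,-95) 126x34 yaw -12
area 433 px [363. 305.] rect c(842,316) 129x34 yaw 12
area 1934 px [317. 346.] rect c(956,228) 637x39 yaw -90
[548.9 121.3 300.1] [-0.49  0.33  0.25  1.72 -0.1   1.11  1.37]
```

View pics/w4.png

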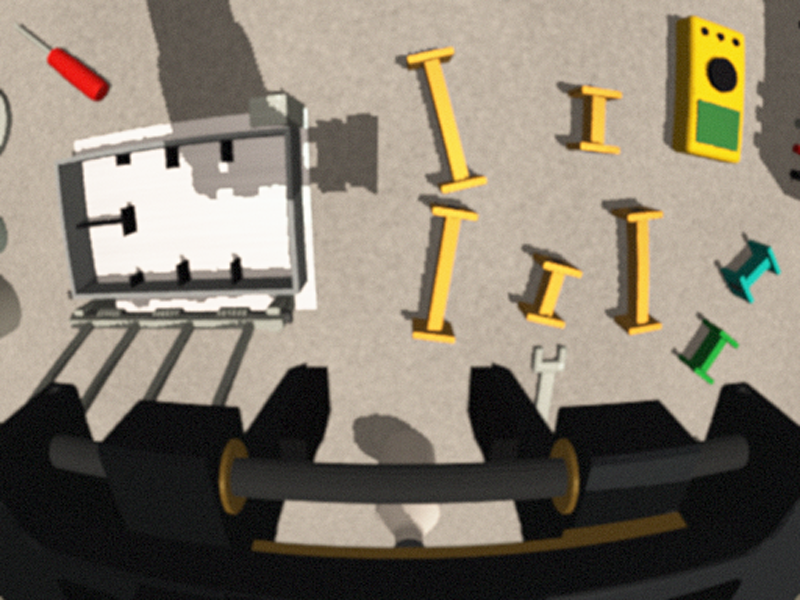

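The gate is open and the tray empty (centre about (180,215)). Brass longs are at (445,120), (445,273) and (642,270), shorts at (597,120) and (552,292). The turquoise (752,270) and green (710,350) parts fail on colour, so they are not the targets. An enlarged crop should confirm this.

Run:
```python
from h import *
import json
c,im=shot("wrist")
np.savez('w5.npz',im=im,**c)
cr=im[20:224,250:450]; cv2.imwrite('pics/w5.png',cv2.resize(cr[:,:,::-1],(584,596),interpolation=cv2.INTER_CUBIC))
print(c['R'].round(3),(-c['R'].T@c['t']).round(), bot.observe()['tcp_pos'])
```

```text
[[-0.011  1.     0.005]
 [ 0.951  0.009  0.309]
 [ 0.309  0.008 -0.951]] [468. 119. 446.] [550.44292961 117.86104773 300.75051233]
```

View pics/w5.png

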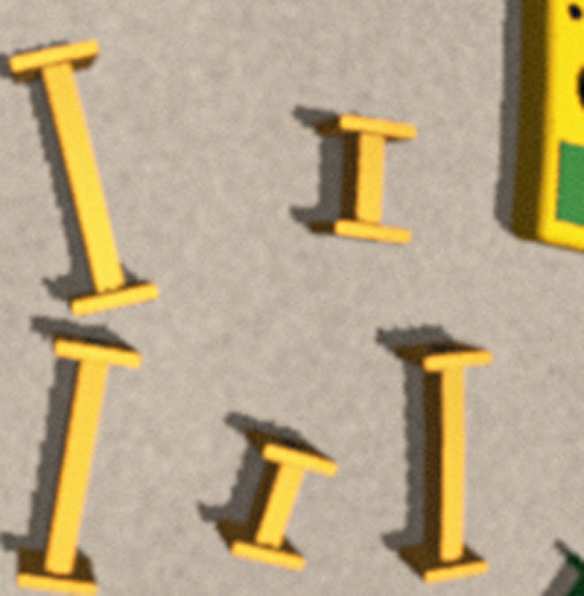

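The crop confirms three long and two short brass parts. Flange-top centres are: A (55,57)/(115,299), B (98,353)/(58,585), C (458,358)/(456,572), D (378,127)/(372,232), E (300,459)/(268,555).

Run:
```python
from h import *
z=np.load('w5.npz'); c={k:z[k] for k in('fx','fy','cx','cy','R','t')}
P=lambda p: onz(c,(250+p[0]/2.92-.3,20+p[1]/2.92-.3),41,True)
for n,a,b in [("A",(55,57),(115,299)),("B",(98,353),(58,585)),("C",(458,358),(456,572)),("D",(378,127),(372,232)),("E",(300,459),(268,555))]:
    p,q=P(a),P(b); d=q-p; print(n,((p+q)/2).round(1)[:2],"len",np.linalg.norm(d).round(1),"yaw",np.degrees(np.arctan2(d[1],d[0])).round(1))
S=.64; Q=lambda u,v,z: onz(c,(u*S,v*S),z,True)[:2].round(1)
print(Q(130,222,30))
```

```text
A [441.9 152.6] len 117.4 yaw 14.6
B [583.6 152.2] len 119.2 yaw -7.7
C [577.7 358.3] len 120.0 yaw 9.0
D [432.5 294.7] len 52.6 yaw -1.4
E [600.3 258.8] len 52.9 yaw -12.8
[ 522.5 -149.5]
```

{"api": "drive_tool", "payload": {
  "delta_pos": [
    [-3.6, 1.1, -6],
    [-3.6, 1.1, -6],
    [-3.6, 1.1, -6],
    [-3.6, 1.1, -6],
    [-3.6, 1.1, -6],
    [-3.6, 1.1, -6],
    [-3.6, 1.1, -6],
    [-3.6, 1.1, -6]
  ],
  "rot": [
    [0, 0, 1.46],
    [0, 0, 1.46],
    [0, 0, 1.46],
    [0, 0, 1.46],
    [0, 0, 1.46],
    [0, 0, 1.46],
    [0, 0, 1.46],
    [0, 0, 1.46]
  ]
}}

```text
clock: 11.02
tcp_pos: [446.6, 142.8, 122.7]
eef_rot: [0.001, -0.127, 0.992, 0.0]
contact_force: [-0.3, -1.2, 1.0]
gripper_width: 49.8
grip_force: 0.0
```

```bash
cat > st.py <<'E'
from h import *
import sys
from scipy.spatial.transform import Rotation as R
o=bot.observe(); w,x,y,z=o['eef_rot']; yv=R.from_quat([x,y,z,w]).as_matrix()[:,1]
print(o['clock'],o['tcp_pos'].round(1),"yaw",np.degrees(np.arctan2(-yv[0],yv[1])).round(2),"w",o['gripper_width'].round(1),o['contact_force'].round(1),o['q'].round(2))
E
python3 st.py; python3 find.py w6
```

```text
area 3424 px [263. 210.] rect c(466,158) 182x55 yaw 9
area 1611 px [406. 216.] rect c(433,295) 68x67 yaw -1
area 420 px [363. 305.] rect c(544,290) 74x19 yaw 28
area 426 px [147. 305.] rect c(604,60) 73x19 yaw 3
area 3386 px [294. 342.] rect c(601,252) 367x61 yaw -75
[446.3 142.8 122.5] [-0.53  0.42  0.15  2.1  -0.11  0.63  1.52]Traceback (most recent call last):
  File "st.py", line 5, in <module>
    print(o['clock'],o['tcp_pos'].round(1),"yaw",np.degrees(np.arctan2(-yv[0],yv[1])).round(2),"w",o['gripper_width'].round(1),o['contact_force'].round(1),o['q'].round(2))
                                                                                                   ^^^^^^^^^^^^^^^^^^^^^^^^
AttributeError: 'float' object has no attribute 'round'
```

View pics/w6.png

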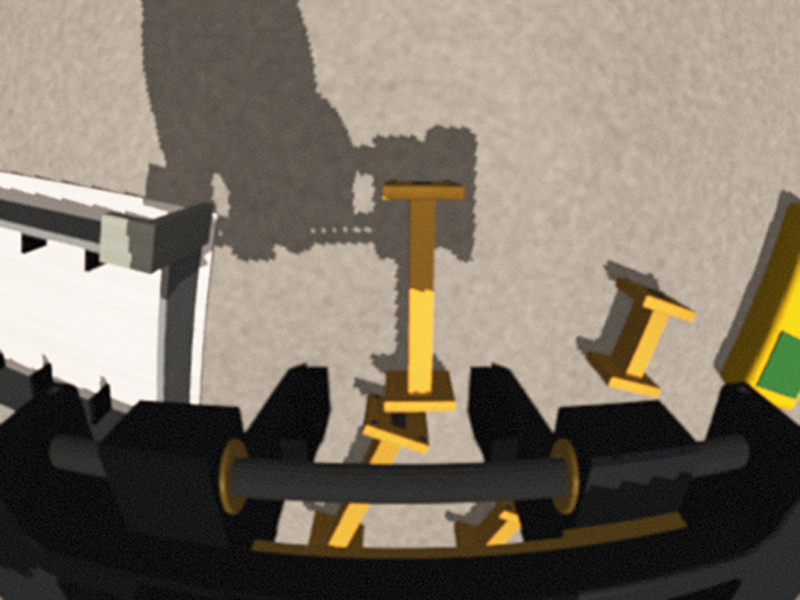

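The part is aligned with the tool in yaw (column about 421 against finger centre 399). Flange tops are at (424,186) and (419,406).

```bash
sed -i "s/o\['gripper_width'\].round(1)/round(o['gripper_width'],1)/" st.py
cat > two.py <<'E'
from h import *
import sys
a=[float(v) for v in sys.argv[1:5]]; z=float(sys.argv[5]) if len(sys.argv)>5 else 41
c=bot.get_calibration("wrist"); S=.64
p=onz(c,(a[0]*S,a[1]*S),z,True); q=onz(c,(a[2]*S,a[3]*S),z,True); d=q-p
m=(p+q)/2; t=bot.observe()['tcp_pos']
print(p.round(1),q.round(1),"mid",m.round(1),"len",np.linalg.norm(d).round(1),"yaw",np.degrees(np.arctan2(d[1],d[0])).round(2),"delta units",((m-t)/30).round(2)[:2])
E
python3 two.py 424 186 419 406; python3 st.py
```

```text
[380.1 137.3  41. ] [498.  167.2  41. ] mid [439.1 152.3  41. ] len 121.7 yaw 14.26 delta units [-0.24  0.32]
11.075 [446.3 142.8 122.5] yaw 14.58 w 50.2 [ 0.3 -0.9  0.2] [-0.53  0.42  0.15  2.1  -0.11  0.63  1.52]
```

{"api": "drive_tool", "payload": {
  "delta_pos": [
    [-0.18, 0.32, -1.5],
    [-0.18, 0.32, -3],
    [-0.18, 0.32, -3.85],
    [-0.18, 0.32, -3.85],
    [-0.18, 0.32, -3.85]
  ],
  "rot": [
    [0, 0, 0],
    [0, 0, 0],
    [0, 0, 0],
    [0, 0, 0],
    [0, 0, 0]
  ]
}}

```text
clock: 11.7
tcp_pos: [440.9, 152.6, 7.3]
eef_rot: [0.001, -0.127, 0.992, 0.0]
contact_force: [0.8, 0.0, -0.5]
gripper_width: 49.8
grip_force: 0.0
```

{"api": "drive_tool", "payload": {
  "delta_pos": [
    [0, 0, 0],
    [0, 0, 0],
    [0, 0, 0],
    [0, 0, 0],
    [0, 0, 0],
    [0, 0, 1],
    [0, 0, 2.5],
    [0, 0, 2.5]
  ],
  "rot": [
    [0, 0, 0],
    [0, 0, 0],
    [0, 0, 0],
    [0, 0, 0],
    [0, 0, 0],
    [0, 0, 0],
    [0, 0, 0],
    [0, 0, 0]
  ],
  "fingers": 5,
  "grip_force": 40
}}

```text
clock: 12.7
tcp_pos: [441.9, 153.0, 83.6]
eef_rot: [0.002, -0.127, 0.992, 0.001]
contact_force: [0.7, -0.7, -1.8]
gripper_width: 12.7
grip_force: 40.0
```

{"api": "drive_tool", "payload": {
  "delta_pos": [
    [0, 0, 1.5],
    [1.4, -3, 2.2],
    [2.75, -5.9, 2.2],
    [2.75, -5.9, 2.2],
    [2.75, -5.9, 2.2],
    [2.75, -5.9, 2.2],
    [2.75, -5.9, 2.2],
    [2.75, -5.9, 2.2]
  ],
  "rot": [
    [0, 0, 0],
    [0, 0, -0.7],
    [0, 0, -1.4],
    [0, 0, -1.4],
    [0, 0, -1.4],
    [0, 0, -1.4],
    [0, 0, -1.4],
    [0, 0, -1.4]
  ]
}}

```text
clock: 13.7
tcp_pos: [522.1, -22.9, 147.0]
eef_rot: [-0.0, -0.007, 1.0, 0.0]
contact_force: [-0.3, 0.4, -1.4]
gripper_width: 12.4
grip_force: 40.0
```

```bash
python3 st.py; python3 find.py w7;python3 st.py
```

```text
13.7 [522.1 -22.9 147. ] yaw 0.75 w 12.4 [-0.3  0.4 -1.4] [-0.25  0.46  0.26  1.96 -0.17  0.74  1.7 ]
area 318 px [507. 119.] rect c(434,264) 59x32 yaw 9
area 4900 px [253. 209.] rect c(564,-23) 175x97 yaw 1
area 2159 px [411. 232.] rect c(583,152) 132x67 yaw -7
area 496 px [478. 234.] rect c(583,262) 83x31 yaw 76
area 165 px [507. 259.] rect c(627,338) 60x28 yaw 29
area 274 px [208. 310.] rect c(675,-76) 79x10 yaw -5
area 276 px [301. 310.] rect c(674,32) 77x10 yaw 6
area 3855 px [259. 343.] rect c(725,-40) 401x66 yaw -89
[522.2 -23.2 147.2] [-0.25  0.46  0.26  1.96 -0.17  0.74  1.7 ]
13.75 [522.2 -23.2 147.2] yaw 0.73 w 12.4 [ 0.2 -0.2 -1. ] [-0.25  0.46  0.26  1.96 -0.17  0.74  1.7 ]
```

View pics/w7.png

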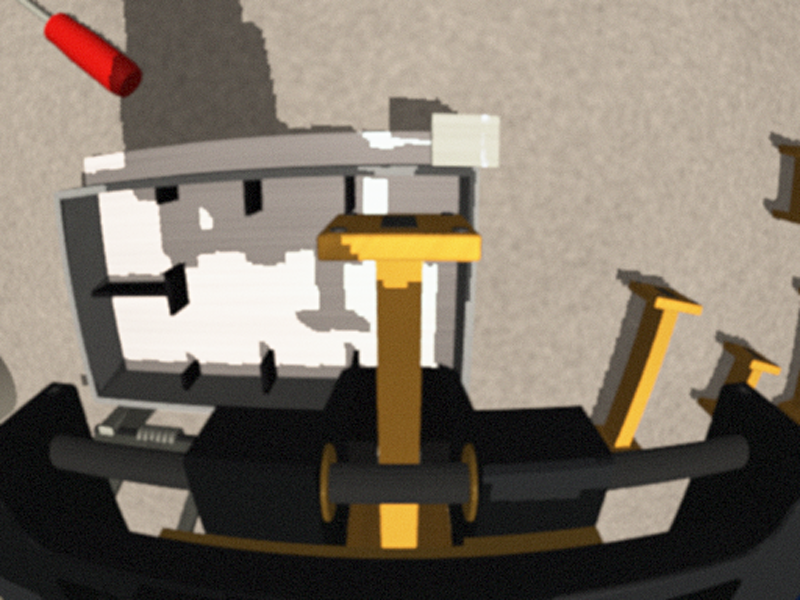

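Run:
```python
from h import *
c=bot.get_calibration("wrist"); S=.64
im=cv2.imread('pics/w7.png'); a=cv2.resize(im[150:440,40:500],None,fx=1.7,fy=1.7,interpolation=cv2.INTER_CUBIC); cv2.imwrite('pics/w7c.png',a)
```

```text
(no output)
```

View pics/w7c.png

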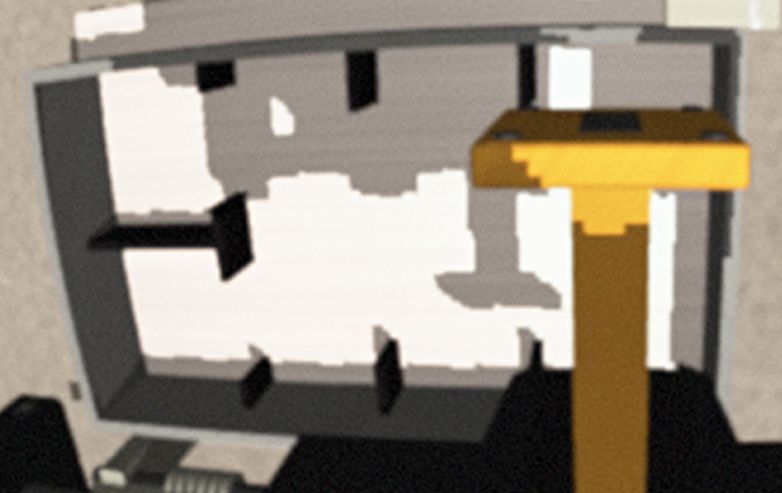

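Run:
```python
from h import *
c=bot.get_calibration("wrist"); S=.64
P=lambda u,v,z: onz(c,((u/1.7+40)*S,(v/1.7+150)*S),z,True)[:2].round(1)
for n,u,v,z in [("Lrim",64,230,50),("Rrim",732,230,50),("Frim",100,67,50),("Frim2",350,44,50),("Frim3",600,33,50),("Rear",200,428,50),("FLout",28,76,50),("RLout",95,425,50),("FRout",742,33,50),("rib-60 f L",198,63,30),("T L",214,240,30),("rib0 f L",349,52,30),("rib60 f L",521,46,30),("cross top edge rear?",150,246,30),("cross",150,226,30),("rib-60 r",243,370,30),("rib0 r",377,375,30)]: print(n,P(u,v,z))
```

```text
Lrim [ 513.  -233.2]
Rrim [511.3  15.2]
Frim [ 452.7 -205.4]
Frim2 [ 451.4 -107. ]
Frim3 [449.4 -28.1]
Rear [ 594.3 -184.9]
FLout [ 452.9 -242. ]
RLout [ 598.6 -240.3]
FRout [448.2  15.4]
rib-60 f L [ 455.6 -174.3]
T L [ 522.8 -174.7]
rib0 f L [ 455.  -114.2]
rib60 f L [454.5 -54.4]
cross top edge rear? [ 525.5 -205.5]
cross [ 517.3 -204. ]
rib-60 r [ 577.4 -170.7]
rib0 r [ 576.5 -112.7]
```

{"api": "drive_tool", "payload": {
  "delta_pos": [
    [0, 0.03, -1.2],
    [0, 0.03, -2.4],
    [0, 0.03, -3.4],
    [0, 0.03, -4.1],
    [0, 0.03, -4.5],
    [0, 0.03, -4.5],
    [0, 0.03, -4.5]
  ],
  "rot": [
    [0, 0, 0],
    [0, 0, 0],
    [0, 0, 0],
    [0, 0, 0],
    [0, 0, 0],
    [0, 0, 0],
    [0, 0, 0]
  ]
}}

```text
clock: 14.62
tcp_pos: [523.2, -23.6, 13.1]
eef_rot: [0.001, -0.005, 1.0, 0.0]
contact_force: [-0.3, 0.1, -1.9]
gripper_width: 12.3
grip_force: 40.0
```

{"api": "drive_tool", "payload": {
  "delta_pos": [
    [0, 0, -0.08],
    [0, 0, -0.08],
    [0, 0, -0.08],
    [0, 0, -0.08]
  ],
  "rot": [
    [0, 0, 0],
    [0, 0, 0],
    [0, 0, 0],
    [0, 0, 0]
  ],
  "fingers": 30
}}

```text
clock: 15.12
tcp_pos: [522.7, -23.8, 10.1]
eef_rot: [0.0, -0.005, 1.0, 0.0]
contact_force: [-0.4, 0.0, -0.7]
gripper_width: 29.9
grip_force: 0.0
```

{"api": "drive_tool", "payload": {
  "delta_pos": [
    [0, 0, 1.5],
    [0, 0, 3],
    [0, 0, 4.2],
    [1, 3, 4.2],
    [2, 5.85, 3.7],
    [2, 5.85, 3.7],
    [2, 5.85, 3.7],
    [2, 5.85, 3.7],
    [2, 5.85, 3.7],
    [2, 5.85, 3.7]
  ],
  "rot": [
    [0, 0, 0],
    [0, 0, 0],
    [0, 0, 0],
    [0, 0, -0.4],
    [0, 0, -0.85],
    [0, 0, -0.85],
    [0, 0, -0.85],
    [0, 0, -0.85],
    [0, 0, -0.85],
    [0, 0, -0.85]
  ]
}}

```text
clock: 16.38
tcp_pos: [582.7, 150.2, 121.3]
eef_rot: [0.0, 0.07, 0.998, -0.0]
contact_force: [0.3, -0.3, -0.1]
gripper_width: 30.2
grip_force: 0.0
```

```bash
python3 find.py w8;python3 st.py
```

```text
area 711 px [393.  26.] rect c(444,294) 57x40 yaw 88
area 2710 px [ 68. 156.] rect c(527,-31) 139x59 yaw -2
area 2119 px [456. 163.] rect c(581,357) 140x66 yaw 11
area 2051 px [259. 187.] rect c(588,152) 136x44 yaw -8
area 1255 px [370. 197.] rect c(601,259) 69x57 yaw -13
area 408 px [179. 307.] rect c(700,51) 72x15 yaw -17
area 410 px [331. 307.] rect c(722,211) 72x15 yaw 1
area 2280 px [285. 348.] rect c(779,143) 367x24 yaw 82
[582.7 150.5 121.3] [-0.53  0.61  0.28  1.77 -0.23  0.79  1.29]
16.425 [582.7 150.5 121.3] yaw -8.0 w 30.0 [0.4 0.1 0.3] [-0.53  0.61  0.28  1.77 -0.23  0.79  1.29]
```

View pics/w8.png

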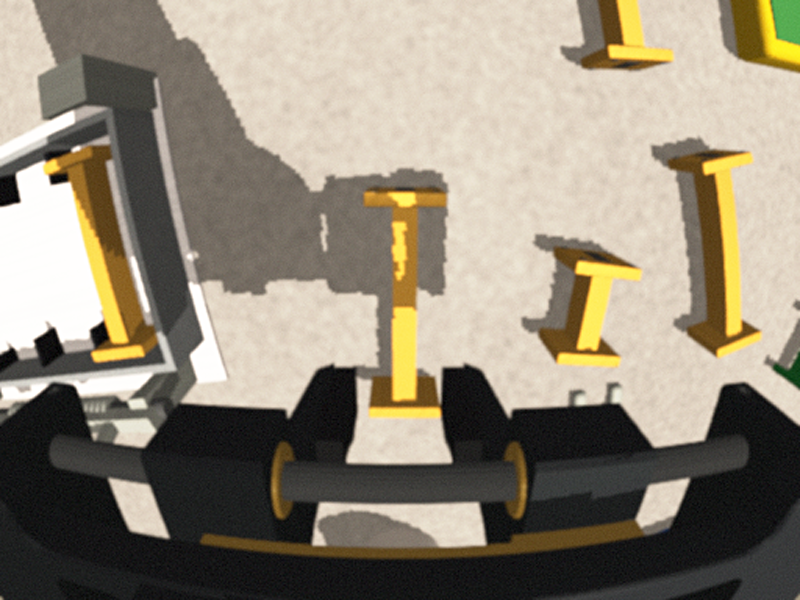

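Long A lies in bay 2 (100,250). B is under the gripper, flange tops at (405,198) and (405,411).

```bash
python3 two.py 405 198 405 411
```

```text
[524.3 160.8  41. ] [641.6 145.   41. ] mid [583.  152.9  41. ] len 118.4 yaw -7.7 delta units [0.01 0.08]
```

{"api": "drive_tool", "payload": {
  "delta_pos": [
    [0, 0.07, -1.5],
    [0, 0.07, -3],
    [0, 0.07, -3.8],
    [0, 0.07, -3.8],
    [0, 0.07, -3.8]
  ],
  "rot": [
    [0, 0, 0],
    [0, 0, 0],
    [0, 0, 0],
    [0, 0, 0],
    [0, 0, 0]
  ],
  "fingers": 40
}}

```text
clock: 17.05
tcp_pos: [583.6, 153.6, 8.2]
eef_rot: [0.001, 0.069, 0.998, 0.0]
contact_force: [0.3, 0.2, 0.8]
gripper_width: 39.9
grip_force: 0.0
```

{"api": "drive_tool", "payload": {
  "delta_pos": [
    [0, 0, 0],
    [0, 0, 0],
    [0, 0, 0],
    [0, 0, 0],
    [0, 0, 1.5],
    [0, 0, 3],
    [0, 0, 4.5],
    [0, 0, 4.5]
  ],
  "rot": [
    [0, 0, 0],
    [0, 0, 0],
    [0, 0, 0],
    [0, 0, 0],
    [0, 0, 0],
    [0, 0, 0],
    [0, 0, 0],
    [0, 0, 0]
  ],
  "fingers": 5
}}

```text
clock: 18.05
tcp_pos: [584.8, 154.4, 145.1]
eef_rot: [0.003, 0.069, 0.998, 0.001]
contact_force: [0.2, -0.2, -2.1]
gripper_width: 12.6
grip_force: 40.0
```

{"api": "drive_tool", "payload": {
  "delta_pos": [
    [-0.7, -2.5, 0],
    [-1.4, -5, 0],
    [-2.07, -7.88, 0],
    [-2.07, -7.88, 0],
    [-2.07, -7.88, 0],
    [-2.07, -7.88, 0],
    [-2.07, -7.88, 0],
    [-2.07, -7.88, 0]
  ],
  "rot": [
    [0, 0, 0.4],
    [0, 0, 0.8],
    [0, 0, 0.88],
    [0, 0, 0.88],
    [0, 0, 0.88],
    [0, 0, 0.88],
    [0, 0, 0.88],
    [0, 0, 0.88]
  ]
}}

```text
clock: 19.05
tcp_pos: [520.8, -81.1, 141.7]
eef_rot: [-0.0, -0.009, 1.0, 0.0]
contact_force: [0.7, 0.2, -2.5]
gripper_width: 12.5
grip_force: 40.0
```

```bash
python3 find.py w9;python3 st.py
```

```text
area 1386 px [313. 205.] rect c(531,-22) 140x48 yaw 1
area 4853 px [253. 208.] rect c(560,-82) 174x94 yaw 0
area 567 px [502. 243.] rect c(589,248) 80x44 yaw 57
area 279 px [208. 310.] rect c(670,-132) 76x10 yaw -5
area 276 px [301. 310.] rect c(668,-27) 76x10 yaw 7
area 3861 px [259. 343.] rect c(719,-97) 393x65 yaw -89
[520.8 -81.4 141.8] [-0.15  0.47  0.28  1.95 -0.19  0.74  1.83]
19.1 [520.8 -81.4 141.8] yaw 1.01 w 12.5 [ 0.5 -0.1 -1.7] [-0.15  0.47  0.28  1.95 -0.19  0.74  1.83]
```

{"api": "drive_tool", "payload": {
  "delta_pos": [
    [0.05, 0, -1.2],
    [0.05, 0, -2.4],
    [0.05, 0, -3.3],
    [0.05, 0, -4],
    [0.05, 0, -4.38],
    [0.05, 0, -4.38],
    [0.05, 0, -4.38]
  ],
  "rot": [
    [0, 0, 0],
    [0, 0, 0],
    [0, 0, 0],
    [0, 0, 0],
    [0, 0, 0],
    [0, 0, 0],
    [0, 0, 0]
  ]
}}

```text
clock: 19.98
tcp_pos: [522.5, -82.4, 10.9]
eef_rot: [0.0, -0.008, 1.0, -0.0]
contact_force: [0.4, -0.4, -1.5]
gripper_width: 12.3
grip_force: 40.0
```

{"api": "drive_tool", "payload": {
  "delta_pos": [
    [0, 0, 0],
    [0, 0, 0],
    [0, 0, 0],
    [0, 0, 1.5],
    [0, 0, 3],
    [0, 0, 4.4]
  ],
  "rot": [
    [0, 0, 0],
    [0, 0, 0],
    [0, 0, 0],
    [0, 0, 0],
    [0, 0, 0],
    [0, 0, 0]
  ],
  "fingers": 30
}}

```text
clock: 20.72
tcp_pos: [522.0, -82.6, 144.2]
eef_rot: [0.0, -0.008, 1.0, -0.0]
contact_force: [0.3, 0.3, 0.9]
gripper_width: 30.2
grip_force: 0.0
```

{"api": "drive_tool", "payload": {
  "delta_pos": [
    [0.2, 2, 0],
    [0.4, 4, 0],
    [0.8, 6, 0],
    [1.86, 14.7, -0.6],
    [1.86, 14.7, -0.6],
    [1.86, 14.7, -0.6],
    [1.86, 14.7, -0.6],
    [1.86, 14.7, -0.6],
    [1.86, 14.7, -0.6],
    [1.86, 14.7, -0.6],
    [1.86, 14.7, -0.6],
    [1.86, 14.7, -0.6]
  ],
  "rot": [
    [0, 0, 0],
    [0, 0, 0.3],
    [0, 0, 0.6],
    [0, 0, 0.8],
    [0, 0, 0.8],
    [0, 0, 0.8],
    [0, 0, 0.8],
    [0, 0, 0.8],
    [0, 0, 0.8],
    [0, 0, 0.8],
    [0, 0, 0.8],
    [0, 0, 0.8]
  ]
}}

```text
clock: 22.22
tcp_pos: [578.2, 357.3, 124.9]
eef_rot: [0.0, -0.077, 0.997, -0.0]
contact_force: [0.0, -0.5, -0.8]
gripper_width: 29.9
grip_force: 0.0
```

```bash
cat > near.py <<'E'
# part under the tool: flange tops by strip of plane z=41 in the tool frame
from h import *
from scipy.spatial.transform import Rotation as R
c,im=shot("wrist"); o=bot.observe(); t=o['tcp_pos']; w,x,y,z=o['eef_rot']; yv=R.from_quat([x,y,z,w]).as_matrix()[:,1]
ps=np.arctan2(-yv[0],yv[1]); u=np.array([np.cos(ps),np.sin(ps)]); v=np.array([-u[1],u[0]])
# resample plane z=41 around the tool, 0.5 mm/px: cols = across v (-50..50), rows = along u (-90..90)
A,B=np.meshgrid(np.arange(-50,50,.5),np.arange(-100,100,.5)); mp=np.zeros(A.shape+(2,),np.float32)
for i in range(A.shape[0]):
    for j in range(A.shape[1]):
        p=t[:2]+u*B[i,j]+v*A[i,j]; mp[i,j]=proj(c,(p[0],p[1],41),True)
r=cv2.remap(im,mp[...,0],mp[...,1],cv2.INTER_LINEAR); m=brass(r)>0
import sys
cv2.imwrite("pics/"+sys.argv[1]+".png",cv2.resize(r[:,:,::-1],None,fx=2,fy=1.5))
k,l,s,ce=cv2.connectedComponentsWithStats(m.astype(np.uint8))
i=1+np.argmin([np.hypot(*(ce[q]-[100,200]))-0.01*s[q][4] for q in range(1,k)]) 
m=l==i; rows=np.nonzero(m.any(1))[0]; print("span along",rows[0]/2-100,rows[-1]/2-100, "tcp",t.round(1),"yaw",np.degrees(ps).round(2))
for q in range(rows[0],rows[-1]+1,8):
    cs=np.nonzero(m[q])[0]
    if len(cs): print(q/2-100, cs[0]/2-50, cs[-1]/2-50)
E
python3 find.py w10; python3 near.py n10
```

```text
area 373 px [248.  23.] rect c(436,326) 43x12 yaw 84
area 1233 px [257. 145.] rect c(544,354) 59x43 yaw 7
area 1611 px [151. 196.] rect c(599,258) 73x48 yaw -13
area 653 px [258. 249.] rect c(626,370) 44x38 yaw -89
area 422 px [179. 307.] rect c(723,295) 74x15 yaw 0
area 425 px [331. 307.] rect c(697,458) 74x15 yaw 17
area 2297 px [286. 348.] rect c(772,408) 371x24 yaw -81
[578.1 357.7 124.9] [-0.76  0.72  0.21  1.54 -0.18  0.9   1.24]
span along -65.0 59.5 tcp [578.  357.9 124.8] yaw 8.86
-65.0 -12.0 14.0
-61.0 -19.0 21.0
-57.0 -19.0 21.0
-53.0 -5.0 7.5
-49.0 -4.5 7.5
-45.0 -5.0 7.5
-41.0 -4.5 7.5
-37.0 -5.0 7.5
-33.0 -5.0 6.5
-29.0 -5.0 6.0
-25.0 -5.0 6.5
-21.0 -4.5 6.0
-17.0 -5.0 3.5
-13.0 -4.5 3.0
-9.0 -5.5 1.5
-5.0 -5.5 -5.5
-1.0 -5.5 -5.5
3.0 -5.5 -5.5
7.0 -5.5 -5.5
11.0 -5.5 -5.5
15.0 -5.5 -5.5
19.0 -5.5 -5.5
23.0 -5.5 -5.5
27.0 -5.5 -5.5
31.0 -5.5 7.5
35.0 -5.5 8.0
39.0 -15.5 17.5
43.0 -16.0 18.0
47.0 -16.5 18.5
51.0 -17.0 19.5
55.0 -18.0 20.5
59.0 22.0 22.0
```

{"api": "drive_tool", "payload": {
  "delta_pos": [
    [-0.07, 0.03, -1.5],
    [-0.07, 0.03, -3],
    [-0.07, 0.03, -3.9],
    [-0.07, 0.03, -3.9],
    [-0.07, 0.03, -3.9]
  ],
  "rot": [
    [0, 0, 0],
    [0, 0, 0],
    [0, 0, 0],
    [0, 0, 0],
    [0, 0, 0]
  ],
  "fingers": 40
}}

```text
clock: 22.95
tcp_pos: [576.7, 359.7, 8.9]
eef_rot: [0.001, -0.078, 0.997, 0.0]
contact_force: [-0.3, 0.2, 0.8]
gripper_width: 39.9
grip_force: 0.0
```

{"api": "drive_tool", "payload": {
  "delta_pos": [
    [0, 0, 0],
    [0, 0, 0],
    [0, 0, 0],
    [0, 0, 0],
    [0, 0, 1.5],
    [0, 0, 3],
    [0, 0, 4.5],
    [0, 0, 4.5]
  ],
  "rot": [
    [0, 0, 0],
    [0, 0, 0],
    [0, 0, 0],
    [0, 0, 0],
    [0, 0, 0],
    [0, 0, 0],
    [0, 0, 0],
    [0, 0, 0]
  ],
  "fingers": 5
}}

```text
clock: 23.95
tcp_pos: [577.8, 360.4, 146.2]
eef_rot: [0.003, -0.078, 0.997, 0.002]
contact_force: [-0.1, -0.4, -3.7]
gripper_width: 12.5
grip_force: 40.0
```

{"api": "drive_tool", "payload": {
  "delta_pos": [
    [-0.5, -2, 0],
    [-1, -4, 0],
    [-1.82, -16.75, 0],
    [-1.82, -16.75, 0],
    [-1.82, -16.75, 0],
    [-1.82, -16.75, 0],
    [-1.82, -16.75, 0],
    [-1.82, -16.75, 0],
    [-1.82, -16.75, 0],
    [-1.82, -16.75, 0],
    [-1.82, -16.75, 0],
    [-1.82, -16.75, 0],
    [-1.82, -16.75, 0],
    [-1.82, -16.75, 0]
  ],
  "rot": [
    [0, 0, 0],
    [0, 0, -0.3],
    [0, 0, -0.8],
    [0, 0, -0.8],
    [0, 0, -0.8],
    [0, 0, -0.8],
    [0, 0, -0.8],
    [0, 0, -0.8],
    [0, 0, -0.8],
    [0, 0, -0.8],
    [0, 0, -0.8],
    [0, 0, -0.8],
    [0, 0, -0.8],
    [0, 0, -0.8]
  ]
}}

```text
clock: 25.7
tcp_pos: [521.3, -142.7, 142.7]
eef_rot: [0.0, -0.008, 1.0, 0.0]
contact_force: [0.6, -0.1, -3.3]
gripper_width: 11.9
grip_force: 40.0
```

```bash
python3 find.py w11;python3 st.py
```

```text
area 1463 px [316. 205.] rect c(529,-81) 139x50 yaw 1
area 1965 px [371. 200.] rect c(531,-21) 140x57 yaw 1
area 4857 px [252. 209.] rect c(562,-143) 171x94 yaw 1
area 280 px [208. 309.] rect c(671,-194) 76x10 yaw -5
area 277 px [302. 310.] rect c(669,-88) 76x10 yaw 7
area 3833 px [260. 343.] rect c(720,-159) 395x65 yaw -89
[ 521.2 -142.8  142.6] [-0.04  0.49  0.29  1.92 -0.2   0.76  1.95]
25.75 [ 521.2 -142.8  142.6] yaw 0.93 w 12.3 [ 1.   0.3 -3.4] [-0.04  0.49  0.29  1.92 -0.2   0.76  1.95]
```

{"api": "drive_tool", "payload": {
  "delta_pos": [
    [0.05, 0.14, -1.2],
    [0.05, 0.14, -2.4],
    [0.05, 0.14, -3.3],
    [0.05, 0.14, -3.9],
    [0.05, 0.14, -4.2],
    [0.05, 0.14, -4.38],
    [0.05, 0.14, -4.38],
    [0.05, 0.14, -4.38]
  ],
  "rot": [
    [0, 0, 0],
    [0, 0, 0],
    [0, 0, 0],
    [0, 0, 0],
    [0, 0, 0],
    [0, 0, 0],
    [0, 0, 0],
    [0, 0, 0]
  ]
}}

```text
clock: 26.75
tcp_pos: [523.5, -139.2, 12.1]
eef_rot: [0.001, -0.008, 1.0, -0.0]
contact_force: [-2.4, -0.0, 4.6]
gripper_width: 12.3
grip_force: 40.0
```

{"api": "drive_tool", "payload": {
  "delta_pos": [
    [0, 0, 0],
    [0, 0, 0],
    [0, 0, 0]
  ],
  "rot": [
    [0, 0, 0],
    [0, 0, 0],
    [0, 0, 0]
  ],
  "fingers": 19
}}

```text
clock: 27.12
tcp_pos: [522.8, -138.9, 11.2]
eef_rot: [0.0, -0.008, 1.0, -0.0]
contact_force: [-0.3, 0.1, -0.3]
gripper_width: 19.2
grip_force: 0.0
```

{"api": "drive_tool", "payload": {
  "delta_pos": [
    [0, 0, 1],
    [0, 0, 2.5],
    [0, 0, 4.4]
  ],
  "rot": [
    [0, 0, 0],
    [0, 0, 0],
    [0, 0, 0]
  ]
}}

```text
clock: 27.5
tcp_pos: [521.8, -138.7, 143.8]
eef_rot: [-0.001, -0.008, 1.0, 0.0]
contact_force: [1.9, 0.1, 0.8]
gripper_width: 19.4
grip_force: 0.0
```

{"api": "drive_tool", "payload": {
  "delta_pos": [
    [0.2, 1, 0],
    [1, 6, 0],
    [2.6, 13.25, -0.6],
    [2.6, 13.25, -0.6],
    [2.6, 13.25, -0.6],
    [2.6, 13.25, -0.6],
    [2.6, 13.25, -0.6],
    [2.6, 13.25, -0.6],
    [2.6, 13.25, -0.6],
    [2.6, 13.25, -0.6],
    [2.6, 13.25, -0.6]
  ],
  "rot": [
    [0, 0, 0],
    [0, 0, -0.5],
    [0, 0, -1.37],
    [0, 0, -1.37],
    [0, 0, -1.37],
    [0, 0, -1.37],
    [0, 0, -1.37],
    [0, 0, -1.37],
    [0, 0, -1.37],
    [0, 0, -1.37],
    [0, 0, -1.37]
  ],
  "fingers": 40
}}

```text
clock: 28.88
tcp_pos: [600.9, 256.9, 125.5]
eef_rot: [0.0, 0.113, 0.994, -0.0]
contact_force: [-0.5, 0.2, -0.3]
gripper_width: 40.3
grip_force: 0.0
```

```bash
python3 find.py w12;python3 near.py n12
```

```text
area 186 px [294.  19.] rect c(462,320) 34x9 yaw -13
area 254 px [303.  47.] rect c(488,326) 45x12 yaw 79
area 1747 px [259. 186.] rect c(599,260) 63x43 yaw -13
area 633 px [ 10. 211.] rect c(561,-28) 105x49 yaw -34
area 456 px [163. 306.] rect c(709,127) 75x18 yaw -23
area 456 px [347. 306.] rect c(754,324) 75x18 yaw -3
area 2229 px [302. 347.] rect c(806,255) 373x24 yaw 77
[600.9 257.3 125.5] [-0.69  0.69  0.32  1.62 -0.27  0.87  1.08]
span along -37.5 23.0 tcp [600.8 257.6 125.4] yaw -12.88
-37.5 -8.5 -8.5
-33.5 -16.5 19.0
-29.5 -18.5 21.0
-25.5 -18.5 21.0
-21.5 -4.5 7.5
-17.5 -4.5 7.5
-13.5 -4.5 7.5
-9.5 -4.5 7.5
-5.5 -4.5 6.5
-1.5 -4.5 6.5
2.5 -4.5 7.0
6.5 -4.5 8.0
10.5 -15.5 18.0
14.5 -16.0 18.5
18.5 -17.0 19.5
22.5 -18.0 21.0
```

View pics/n12.png

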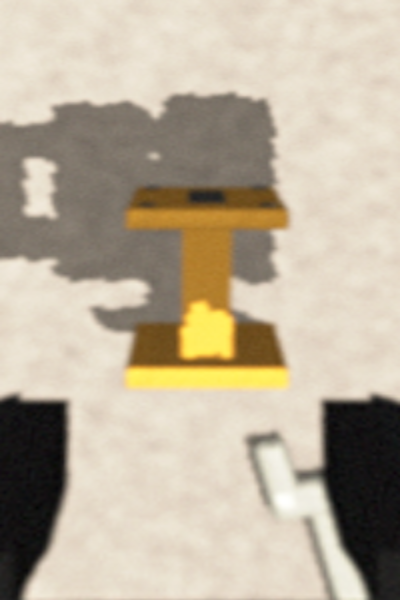

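The flange tops sit at rows 208–229 and 367–388, so the part is centred within 1 mm along and 2 mm across. Pick it.

{"api": "drive_tool", "payload": {
  "delta_pos": [
    [0, 0.06, -1.5],
    [0, 0.06, -3],
    [0, 0.06, -3.9],
    [0, 0.06, -3.9],
    [0, 0.06, -3.9]
  ],
  "rot": [
    [0, 0, 0],
    [0, 0, 0],
    [0, 0, 0],
    [0, 0, 0],
    [0, 0, 0]
  ]
}}

```text
clock: 29.6
tcp_pos: [601.7, 260.4, 9.5]
eef_rot: [0.001, 0.112, 0.994, 0.0]
contact_force: [0.8, 0.9, 0.5]
gripper_width: 40.3
grip_force: 0.0
```

{"api": "drive_tool", "payload": {
  "delta_pos": [
    [0, 0, 0],
    [0, 0, 0],
    [0, 0, 0],
    [0, 0, 0],
    [0, 0, 1.5],
    [0, 0, 3],
    [0, 0, 4.5],
    [0, 0, 4.5]
  ],
  "rot": [
    [0, 0, 0],
    [0, 0, 0],
    [0, 0, 0],
    [0, 0, 0],
    [0, 0, 0],
    [0, 0, 0],
    [0, 0, 0],
    [0, 0, 0]
  ],
  "fingers": 5
}}

```text
clock: 30.6
tcp_pos: [602.9, 261.1, 146.8]
eef_rot: [0.003, 0.112, 0.994, 0.002]
contact_force: [-0.7, -0.1, -1.7]
gripper_width: 12.6
grip_force: 40.0
```

{"api": "drive_tool", "payload": {
  "delta_pos": [
    [-0.1, -2, 0],
    [-0.5, -6, 0],
    [-1.32, -15.4, 0],
    [-1.32, -15.4, 0],
    [-1.32, -15.4, 0],
    [-1.32, -15.4, 0],
    [-1.32, -15.4, 0],
    [-1.32, -15.4, 0],
    [-1.32, -15.4, 0],
    [-1.32, -15.4, 0],
    [-1.32, -15.4, 0],
    [-1.32, -15.4, 0],
    [-1.32, -15.4, 0]
  ],
  "rot": [
    [0, 0, 0],
    [0, 0, 0.4],
    [0, 0, 1.37],
    [0, 0, 1.37],
    [0, 0, 1.37],
    [0, 0, 1.37],
    [0, 0, 1.37],
    [0, 0, 1.37],
    [0, 0, 1.37],
    [0, 0, 1.37],
    [0, 0, 1.37],
    [0, 0, 1.37],
    [0, 0, 1.37]
  ]
}}

```text
clock: 32.22
tcp_pos: [561.2, -201.0, 143.2]
eef_rot: [0.0, -0.008, 1.0, 0.0]
contact_force: [-0.2, 0.5, -1.5]
gripper_width: 12.6
grip_force: 40.0
```

```bash
python3 find.py w13;python3 st.py
python3 - <<'E'
from h import *
c=bot.get_calibration("wrist"); 
for p in [(523,-202,30),(523,-172,30),(451,-202,50),(595,-202,50),(523,-240.5,50)]: print(p,(np.array(proj(c,p,True))/.64).round())
E
```

```text
area 6824 px [276. 211.] rect c(573,-167) 243x117 yaw -35
area 2968 px [380. 152.] rect c(526,-80) 138x58 yaw 1
area 3015 px [430. 159.] rect c(528,-17) 138x60 yaw 1
area 224 px [208. 310.] rect c(711,-253) 75x9 yaw -5
area 226 px [302. 310.] rect c(710,-146) 76x10 yaw 7
area 372 px [255. 324.] rect c(732,-199) 77x10 yaw -89
area 1809 px [266. 348.] rect c(782,-217) 396x22 yaw -89
[ 561.2 -201.2  143.3] [ 0.05  0.58  0.3   1.77 -0.22  0.82  2.04]
32.275 [ 561.2 -201.2  143.3] yaw 0.94 w 12.6 [ 0.2  0.7 -1.8] [ 0.05  0.58  0.3   1.77 -0.22  0.82  2.04]
(523, -202, 30) [400. 230.]
(523, -172, 30) [453. 231.]
(451, -202, 50) [403.  97.]
(595, -202, 50) [398. 362.]
(523, -240.5, 50) [327. 235.]
```

View pics/w13.png

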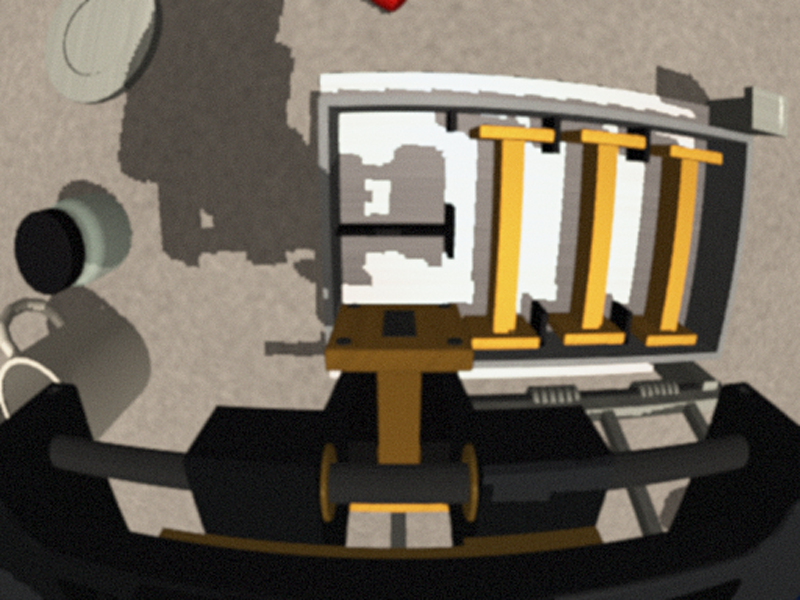

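Run:
```python
from h import *
c=bot.get_calibration("wrist")
for v in (348,370): print(onz(c,(400*.64,v*.64),176.8,True).round(1))
for p in [(400,226),(400,231)]: print(onz(c,(p[0]*.64,p[1]*.64),30,True).round(1))
for p in [(400,97),(400,105),(400,112)]: print(onz(c,(p[0]*.64,p[1]*.64),50,True).round(1))
```

```text
[ 529.9 -202.4  176.8]
[ 536.4 -202.3  176.8]
[ 520.8 -202.1   30. ]
[ 523.7 -202.1   30. ]
[ 450.8 -203.4   50. ]
[ 455.  -203.3   50. ]
[ 458.6 -203.3   50. ]
```

{"api": "drive_tool", "payload": {
  "delta_pos": [
    [-0.05, -0.05, -1.2],
    [-0.05, -0.05, -2.4],
    [-0.05, -0.05, -3.3],
    [-0.07, -0.05, -3.9],
    [-0.08, -0.05, -4.2],
    [-0.08, -0.05, -4.38],
    [-0.08, -0.05, -4.38],
    [-0.08, -0.05, -4.38]
  ],
  "rot": [
    [0, 0, 0],
    [0, 0, 0],
    [0, 0, 0],
    [0, 0, 0],
    [0, 0, 0],
    [0, 0, 0],
    [0, 0, 0],
    [0, 0, 0]
  ]
}}

```text
clock: 33.28
tcp_pos: [559.5, -203.5, 12.8]
eef_rot: [0.001, -0.008, 1.0, -0.0]
contact_force: [0.3, 0.4, 3.0]
gripper_width: 12.4
grip_force: 40.0
```

{"api": "drive_tool", "payload": {
  "delta_pos": [
    [0, 0, 0],
    [0, 0, 0],
    [0, 0, 0],
    [0, 0, 0],
    [0, 0, 1.5],
    [0, 0, 3],
    [0, 0, 5]
  ],
  "rot": [
    [0, 0, 0],
    [0, 0, 0],
    [0, 0, 0],
    [0, 0, 0],
    [0, 0, 0],
    [0, 0, 0],
    [0, 0, 0]
  ],
  "fingers": 28
}}

```text
clock: 34.15
tcp_pos: [557.8, -202.7, 162.4]
eef_rot: [-0.001, -0.008, 1.0, 0.0]
contact_force: [1.6, -1.3, -0.2]
gripper_width: 27.9
grip_force: 0.0
```

{"api": "drive_tool", "payload": {
  "delta_pos": [
    [-0.5, 2, 0],
    [-1, 5, 0],
    [-2.3, 17.8, 0.5],
    [-2.3, 17.8, 0.5],
    [-2.3, 17.8, 0.5],
    [-2.3, 17.8, 0.5],
    [-2.3, 17.8, 0.5],
    [-2.3, 17.8, 0.5],
    [-2.3, 17.8, 0.5],
    [-2.3, 17.8, 0.5],
    [-2.3, 17.8, 0.5],
    [-2.3, 17.8, 0.5],
    [-2.3, 17.8, 0.5],
    [-2.3, 17.8, 0.5],
    [-2.3, 17.8, 0.5]
  ],
  "rot": [
    [0, 0, 0],
    [0, 0, 0],
    [0, 0, 0],
    [0, 0, 0],
    [0, 0, 0],
    [0, 0, 0],
    [0, 0, 0],
    [0, 0, 0],
    [0, 0, 0],
    [0, 0, 0],
    [0, 0, 0],
    [0, 0, 0],
    [0, 0, 0],
    [0, 0, 0],
    [0, 0, 0]
  ]
}}

```text
clock: 36.02
tcp_pos: [489.7, 330.6, 176.8]
eef_rot: [0.0, -0.008, 1.0, 0.0]
contact_force: [0.1, -0.4, 0.2]
gripper_width: 27.7
grip_force: 0.0
```

```bash
sed -i 's/(9,130,60),(21,255,255)/(9,110,60),(26,255,255)/' h.py; python3 find.py w14;python3 st.py
```

```text
area 1409 px [332.  73.] rect c(378,438) 152x84 yaw -3
area 255 px [367.  58.] rect c(361,445) 45x40 yaw -83
area 1149 px [253. 146.] rect c(460,327) 65x42 yaw -2
area 761 px [  7. 219.] rect c(542,-23) 144x45 yaw -21
area 407 px [182. 307.] rect c(670,238) 90x17 yaw -7
area 413 px [328. 307.] rect c(667,427) 90x17 yaw 9
area 2333 px [283. 348.] rect c(748,355) 451x29 yaw -89
[489.7 330.7 176.8] [-0.85  0.52  0.24  1.76 -0.15  0.88  1.05]
36.075 [489.7 330.7 176.8] yaw 0.89 w 28.0 [-0.8 -1.2 -0. ] [-0.85  0.52  0.24  1.76 -0.15  0.88  1.05]
```

{"api": "drive_tool", "payload": {
  "delta_pos": [
    [-0.9, -0.1, -1.7],
    [-0.9, -0.1, -1.7],
    [-0.9, -0.1, -1.7],
    [-0.9, -0.1, -1.7],
    [-0.9, -0.1, -1.7]
  ],
  "rot": [
    [0, 0, -0.3],
    [0, 0, -0.3],
    [0, 0, -0.3],
    [0, 0, -0.3],
    [0, 0, -0.3]
  ],
  "fingers": 40
}}

```text
clock: 36.7
tcp_pos: [463.8, 328.2, 126.8]
eef_rot: [0.001, 0.018, 1.0, 0.001]
contact_force: [0.6, 0.3, 0.2]
gripper_width: 40.1
grip_force: 0.0
```

```bash
python3 find.py w15; python3 near.py n15
python3 - <<'E'
import cv2,numpy as np
im=cv2.imread('pics/n15.png')[:,:,::-1]
# column profile: mean over flange columns away from the tube, and edges of flange rows
for col in (165,240): print(col,[(r/3-100, im[r,col].tolist()) for r in range(180,402,6)])
E
```

```text
area 1913 px [339.  91.] rect c(377,405) 152x24 yaw 1
area 319 px [383.  73.] rect c(362,447) 46x41 yaw 90
area 1837 px [254. 181.] rect c(460,327) 69x44 yaw -2
area 474 px [163. 306.] rect c(595,221) 76x18 yaw -12
area 473 px [347. 306.] rect c(603,424) 75x18 yaw 8
area 2309 px [301. 347.] rect c(667,366) 377x25 yaw 88
[463.5 328.1 126.6] [-0.87  0.55  0.23  1.86 -0.18  0.75  0.99]
span along -41.0 25.0 tcp [463.2 328.1 126.4] yaw -2.11
-41.0 -17.0 7.5
-37.0 -19.5 17.5
-33.0 -21.5 19.0
-29.0 -21.5 19.0
-25.0 -7.5 5.0
-21.0 -7.5 5.0
-17.0 -7.5 4.0
-13.0 -7.5 4.0
-9.0 -7.5 4.5
-5.0 -7.5 3.5
-1.0 -8.0 5.5
3.0 -8.5 5.5
7.0 -18.5 15.5
11.0 -19.0 16.0
15.0 -20.0 17.0
19.0 -21.5 18.0
23.0 -21.5 18.5
165 [(-40.0, [116, 85, 42]), (-38.0, [117, 81, 31]), (-36.0, [117, 81, 33]), (-34.0, [169, 119, 44]), (-32.0, [205, 148, 54]), (-30.0, [198, 141, 50]), (-28.0, [171, 127, 63]), (-26.0, [130, 121, 109]), (-24.0, [130, 122, 110]), (-22.0, [129, 119, 108]), (-20.0, [135, 123, 113]), (-18.0, [134, 125, 111]), (-16.0, [130, 120, 108]), (-14.0, [130, 119, 108]), (-12.0, [128, 119, 109]), (-10.0, [132
[... 736 characters left out ...]
, 120, 109]), (-22.0, [129, 119, 108]), (-20.0, [187, 176, 159]), (-18.0, [234, 224, 207]), (-16.0, [234, 226, 207]), (-14.0, [237, 228, 214]), (-12.0, [241, 234, 222]), (-10.0, [239, 231, 218]), (-8.0, [237, 228, 213]), (-6.0, [233, 225, 208]), (-4.0, [233, 225, 208]), (-2.0, [236, 228, 213]), (0.0, [223, 208, 192]), (2.0, [131, 120, 110]), (4.0, [119, 102, 81]), (6.0, [115, 81, 36]), (8.0, [110, 77, 31]), (10.0, [117, 81, 33]), (12.0, [113, 78, 28]), (14.0, [113, 81, 30]), (16.0, [112, 79, 30]), (18.0, [161, 110, 38]), (20.0, [255, 238, 90]), (22.0, [255, 244, 100]), (24.0, [255, 241, 109]), (26.0, [244, 228, 186]), (28.0, [231, 223, 207]), (30.0, [232, 223, 205]), (32.0, [232, 224, 206])]
```

{"api": "drive_tool", "payload": {
  "delta_pos": [
    [-0.15, -0.04, -1.5],
    [-0.15, -0.04, -3],
    [-0.15, -0.04, -3.95],
    [-0.15, -0.04, -3.95],
    [-0.15, -0.04, -3.95],
    [-0.15, -0.04, -3.95]
  ],
  "rot": [
    [0, 0, 0],
    [0, 0, 0],
    [0, 0, 0],
    [0, 0, 0],
    [0, 0, 0],
    [0, 0, 0]
  ]
}}

```text
clock: 37.55
tcp_pos: [459.1, 327.4, 8.8]
eef_rot: [0.001, 0.018, 1.0, 0.001]
contact_force: [-0.3, -0.7, 0.4]
gripper_width: 39.8
grip_force: 0.0
```

{"api": "drive_tool", "payload": {
  "delta_pos": [
    [0, 0, 0],
    [0, 0, 0],
    [0, 0, 0],
    [0, 0, 0],
    [0, 0, 1.5],
    [0, 0, 3],
    [0, 0, 4.5],
    [0, 0, 4.5]
  ],
  "rot": [
    [0, 0, 0],
    [0, 0, 0],
    [0, 0, 0],
    [0, 0, 0],
    [0, 0, 0],
    [0, 0, 0],
    [0, 0, 0],
    [0, 0, 0]
  ],
  "fingers": 5
}}

```text
clock: 38.55
tcp_pos: [459.9, 327.8, 145.2]
eef_rot: [0.002, 0.018, 1.0, 0.002]
contact_force: [0.0, 0.3, -2.7]
gripper_width: 12.4
grip_force: 40.0
```

{"api": "drive_tool", "payload": {
  "delta_pos": [
    [0.3, -2, 0],
    [0.6, -4, 0],
    [0.92, -17.7, 0],
    [0.92, -17.7, 0],
    [0.92, -17.7, 0],
    [0.92, -17.7, 0],
    [0.92, -17.7, 0],
    [0.92, -17.7, 0],
    [0.92, -17.7, 0],
    [0.92, -17.7, 0],
    [0.92, -17.7, 0],
    [0.92, -17.7, 0],
    [0.92, -17.7, 0],
    [0.92, -17.7, 0],
    [0.92, -17.7, 0]
  ],
  "rot": [
    [0, 0, 0],
    [0, 0, 0.3],
    [0, 0, 0.3],
    [0, 0, 0.3],
    [0, 0, 0.3],
    [0, 0, 0.3],
    [0, 0, 0.3],
    [0, 0, 0.3],
    [0, 0, 0.3],
    [0, 0, 0.3],
    [0, 0, 0.3],
    [0, 0, 0.3],
    [0, 0, 0.3],
    [0, 0, 0.3],
    [0, 0, 0.3]
  ]
}}

```text
clock: 40.42
tcp_pos: [485.8, -204.1, 142.4]
eef_rot: [0.0, -0.008, 1.0, 0.0]
contact_force: [0.3, -0.4, -0.5]
gripper_width: 12.3
grip_force: 40.0
```

```bash
python3 find.py w16; python3 st.py
python3 - <<'E'
from h import *
c=bot.get_calibration("wrist")
im=cv2.imread('pics/w16.png')
print([(v,im[v,400].tolist()) for v in range(285,385,4)])
for x in (451,453.5): print((np.array(proj(c,(x,-203.5,50),True))/.64).round())
print([(v,im[v,400].tolist()) for v in range(150,290,5)])
E
```

```text
area 895 px [319. 198.] rect c(511,-132) 111x48 yaw 9
area 1562 px [375. 207.] rect c(529,-79) 139x58 yaw 1
area 2806 px [420. 225.] rect c(531,-18) 146x63 yaw 1
area 5023 px [255. 237.] rect c(554,-205) 118x94 yaw -0
area 336 px [209. 309.] rect c(635,-256) 78x12 yaw -5
area 342 px [301. 309.] rect c(633,-150) 78x12 yaw 7
area 570 px [255. 326.] rect c(658,-202) 80x16 yaw -89
area 2357 px [262. 349.] rect c(706,-220) 396x26 yaw -89
[ 485.8 -204.2  142.4] [ 0.07  0.48  0.3   1.96 -0.21  0.74  2.09]
40.475 [ 485.8 -204.2  142.4] yaw 0.92 w 12.5 [-0.9  0.3 -1.7] [ 0.07  0.48  0.3   1.96 -0.21  0.74  2.09]
[(285, [255, 255, 255]), (289, [254, 255, 255]), (293, [255, 255, 255]), (297, [254, 255, 255]), (301, [254, 255, 255]), (305, [254, 255, 255]), (309, [38, 81, 110]), (313, [32, 58, 81]), (317, [37, 35, 38]), (321, [39, 42, 42]), (325, [34, 41, 37]), (329, [41, 41, 41]), (333, [33, 37, 36]), (337, [37, 37, 37]), (341, [37, 65, 89]), (345, [33, 78, 113]), (349, [27, 81, 113]), (353, [33, 87, 125]), (357, [44, 126, 176]), (361, [45, 128, 181]), (365, [45, 125, 175]), (369, [38, 120, 171]), (373, [47, 125, 176]), (377, [39, 113, 161]), (381, [43, 116, 166])]
[403. 243.]
[403. 247.]
[(150, [100, 111, 123]), (155, [101, 112, 118]), (160, [101, 111, 118]), (165, [98, 108, 117]), (170, [96, 109, 117]), (175, [104, 118, 125]), (180, [104, 111, 123]), (185, [101, 112, 124]), (190, [95, 106, 114]), (195, [165, 171, 185]), (200, [196, 206, 218]), (205, [185, 196, 208]), (210, [192, 200, 212]), (215, [191, 198, 209]), (220, [191, 200, 211]), (225, [173, 183, 194]), (230, [66, 71, 71]), (235, [66, 66, 70]), (240, [162, 167, 172]), (245, [217, 222, 227]), (250, [197, 204, 213]), (255, [255, 255, 255]), (260, [255, 255, 255]), (265, [255, 255, 255]), (270, [255, 255, 255]), (275, [255, 255, 255]), (280, [255, 255, 255]), (285, [255, 255, 255])]
```

{"api": "drive_tool", "payload": {
  "delta_pos": [
    [0.06, 0.02, -1.2],
    [0.06, 0.02, -2.4],
    [0.06, 0.02, -3.3],
    [0.05, 0.02, -3.9],
    [0.05, 0.02, -4.2],
    [0.05, 0.02, -4.36],
    [0.05, 0.02, -4.36],
    [0.05, 0.02, -4.36]
  ],
  "rot": [
    [0, 0, 0],
    [0, 0, 0],
    [0, 0, 0],
    [0, 0, 0],
    [0, 0, 0],
    [0, 0, 0],
    [0, 0, 0],
    [0, 0, 0]
  ]
}}

```text
clock: 41.48
tcp_pos: [487.8, -203.9, 12.1]
eef_rot: [0.001, -0.008, 1.0, -0.0]
contact_force: [-0.4, -0.2, -1.6]
gripper_width: 11.8
grip_force: 40.0
```

{"api": "drive_tool", "payload": {
  "delta_pos": [
    [0, 0, 0],
    [0, 0, 0],
    [0, 0, 0],
    [0, 0, 0],
    [0, 0, 1.5],
    [0, 0, 3],
    [0, 0, 5]
  ],
  "rot": [
    [0, 0, 0],
    [0, 0, 0],
    [0, 0, 0],
    [0, 0, 0],
    [0, 0, 0],
    [0, 0, 0],
    [0, 0, 0]
  ],
  "fingers": 28
}}

```text
clock: 42.35
tcp_pos: [486.4, -203.3, 162.3]
eef_rot: [-0.001, -0.008, 1.0, 0.0]
contact_force: [1.0, -0.1, 0.9]
gripper_width: 27.8
grip_force: 0.0
```

{"api": "drive_tool", "payload": {
  "delta_pos": [
    [0.5, 1.5, 2],
    [1.1, 3, 3.5],
    [1.1, 3, 3.5],
    [1.1, 3, 3.5],
    [1.1, 3, 3.5],
    [1.1, 3, 3.5]
  ],
  "rot": [
    [0, 0, 0],
    [0, 0, 0],
    [0, 0, 0],
    [0, 0, 0],
    [0, 0, 0],
    [0, 0, 0]
  ],
  "fingers": 50
}}

```text
clock: 43.1
tcp_pos: [519.0, -115.2, 265.1]
eef_rot: [-0.001, -0.007, 1.0, -0.0]
contact_force: [-0.1, -0.6, 0.7]
gripper_width: 49.7
grip_force: 0.0
```

```bash
python3 find.py w17; python3 st.py
python3 - <<'E'
import cv2
im=cv2.imread('pics/w17.png'); cv2.imwrite('pics/w17c.png',cv2.resize(im[80:440,180:620],None,fx=1.6,fy=1.6,interpolation=cv2.INTER_CUBIC))
E
```

```text
area 930 px [188. 141.] rect c(492,-208) 66x49 yaw 1
area 1025 px [279. 171.] rect c(528,-81) 136x45 yaw 1
area 1389 px [237. 172.] rect c(530,-141) 135x45 yaw 1
area 925 px [321. 169.] rect c(529,-23) 136x49 yaw 2
area 992 px [190. 193.] rect c(564,-208) 71x50 yaw 1
area 483 px [147. 305.] rect c(776,-300) 116x31 yaw -11
area 483 px [363. 305.] rect c(770,74) 116x31 yaw 13
area 2147 px [316. 347.] rect c(876,-5) 582x37 yaw -89
[ 519.2 -114.9  265.4] [-0.15  0.31  0.34  1.84 -0.12  1.01  1.83]
43.15 [ 519.2 -114.9  265.4] yaw 0.78 w 49.8 [-0.2 -0.4 -0.2] [-0.15  0.31  0.34  1.84 -0.12  1.01  1.83]
```

View pics/w17c.png

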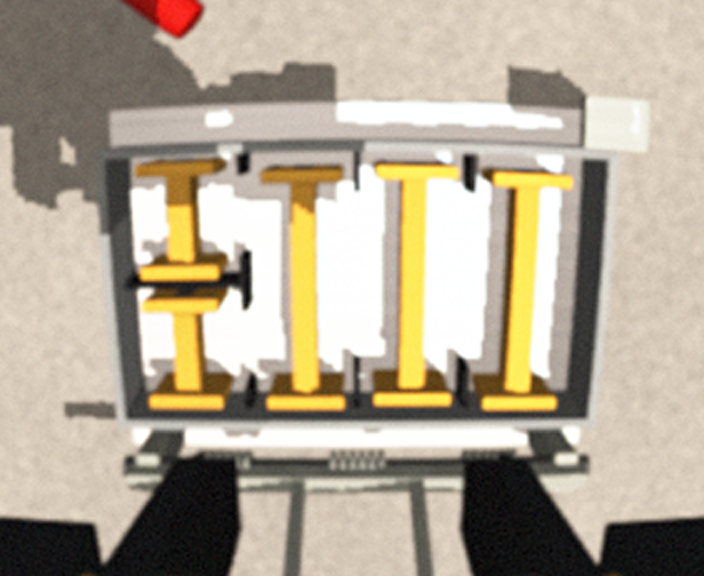

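All five parts lie flat in their own compartments: shorts at (180,215) and (187,350), longs at (305,290), (412,285) and (522,290). Next the knob.

{"api": "drive_tool", "payload": {
  "delta_pos": [
    [0, 0, 2],
    [2, 0.1, 2],
    [4.7, 0.16, 2],
    [4.7, 0.16, 2],
    [4.7, 0.16, 2],
    [4.7, 0.16, 2]
  ],
  "rot": [
    [0, 0, 0],
    [0, 0, 0],
    [0, 0, 0],
    [0, 0, 0],
    [0, 0, 0],
    [0, 0, 0]
  ]
}}

```text
clock: 43.9
tcp_pos: [660.2, -109.8, 326.1]
eef_rot: [-0.001, -0.007, 1.0, -0.0]
contact_force: [-0.1, -0.0, -0.1]
gripper_width: 50.4
grip_force: 0.0
```

```bash
python3 find.py w18 >/dev/null; python3 st.py
python3 - <<'E'
from h import *
c=bot.get_calibration("wrist"); im=cv2.imread('pics/w18.png')
for x in (661,667):
  u=np.array(proj(c,(x,-111,253),True))/.64; print(x,u.round())
u=u.round().astype(int)
g=im.max(2)
for v in range(u[1]-60,u[1]+61,8): print(v,' '.join(f'{q:3d}' for q in g[v,u[0]-80:u[0]+81:8]))
E
```

```text
43.95 [ 660.2 -109.7  326.5] yaw 0.83 w 49.9 [-0.  -0.5  0.5] [-0.13  0.52  0.35  1.39 -0.18  1.26  1.82]
661 [398. 320.]
667 [398. 331.]
271 232 229 229 198  95 218 226 229 226 228 224 229 230 227 228 230  93 143 230 231 233
279 230 229 232 137  94 236 230 231 234 230 232 232 229 234 228 233  85  98 231 237 232
287  82  98  99 102  92  92  90  93  93  96  92  91  95  94  90  93  94  93  95  97  97
295  47 196 242 244 242 243 129 129 126 126 125 127 133 198 199 244 173 129 123 132 201
303  44  59  66  63  67  61  68  65  61  66  64  64  68  63  67  67  65  61  66  65  66
311 117 130 125 127 126 127 126  76  17  11  13  16  13 111 134 134 134 130  95  70  74
319 127 117 123 124 122 115 122  80  14  20  23  19  13 120 114 120 123 119 125 124 124
327 122 223 228 225 228 228 227 229  24  27  27  29  25 227 228 230 234 237 231 230 232
335 231 230 228 230 227 228 224 230  36  31  26  32  28 228 232 227 229 224 233 235 232
343 228 227 222 228 230 230 230 227  32  32  39  35  26 232 232 232 233 234 231 232 232
351 226 231 226 230 228 229 229 232 212 200 199 197 200 233 229 228 229 230 228 234 233
359 232 229 229 227 227 226 230 227 227 232 230 225 228 234 231 232 229 233 229 233 229
367 109 130 230 229 233 228 231 227 227 231 228 231 229 230 235 233 232 230 227 178 109
375  18  47 230 231 228 230 232 225 235 226 231 232 232 233 230 234 233 229 232 120  19
383  17  26 229 230 230 230 228 233 230 233 236 229 230 231 228 231 228 233 229  86  10
391  21  15 222 232 227 229 225 229 225 229 229 228 230 229 229 233 230 232 232  57  17
```

{"api": "drive_tool", "payload": {
  "delta_pos": [
    [0.12, 0, -1.2],
    [0.12, 0, -2.3],
    [0.12, 0, -2.85],
    [0.12, 0, -2.85],
    [0.12, 0, -2.85]
  ],
  "rot": [
    [0, 0, 0],
    [0, 0, 0],
    [0, 0, 0],
    [0, 0, 0],
    [0, 0, 0]
  ]
}}

```text
clock: 44.58
tcp_pos: [665.5, -109.3, 242.6]
eef_rot: [0.001, -0.008, 1.0, -0.0]
contact_force: [-0.3, -0.3, 0.5]
gripper_width: 49.9
grip_force: 0.0
```

{"api": "drive_tool", "payload": {
  "delta_pos": [
    [0, 0, 0],
    [0, 0, 0],
    [0, 0, 0],
    [0, 0, 0]
  ],
  "rot": [
    [0, 0, 0],
    [0, 0, 0],
    [0, 0, 0],
    [0, 0, 0]
  ],
  "fingers": 10,
  "grip_force": 25
}}

```text
clock: 45.08
tcp_pos: [665.0, -109.1, 241.3]
eef_rot: [0.0, -0.008, 1.0, -0.0]
contact_force: [0.4, -0.2, 1.0]
gripper_width: 20.0
grip_force: 25.0
```

{"api": "drive_tool", "payload": {
  "delta_pos": [
    [-0.77, -0.01, 0.15],
    [-1.36, -0.02, 0.21],
    [-1.95, -0.03, 0.21],
    [-2.54, -0.04, 0.16],
    [-3.12, -0.05, 0.06],
    [-3.69, -0.05, -0.1],
    [-4.24, -0.06, -0.3],
    [-4.78, -0.07, -0.56],
    [-5.29, -0.08, -0.86],
    [-5.76, -0.08, -1.21],
    [-6.21, -0.09, -1.59],
    [-6.62, -0.1, -2.02],
    [-6.99, -0.1, -2.48],
    [-7.32, -0.11, -2.97],
    [-7.6, -0.11, -3.49],
    [-7.83, -0.12, -4.04],
    [-8.01, -0.12, -4.6],
    [-8.14, -0.12, -5.17],
    [-8.22, -0.12, -5.76],
    [-8.23, -0.12, -5.9]
  ],
  "rot": [
    [0, 0, 0],
    [0, 0, 0],
    [0, 0, 0],
    [0, 0, 0],
    [0, 0, 0],
    [0, 0, 0],
    [0, 0, 0],
    [0, 0, 0],
    [0, 0, 0],
    [0, 0, 0],
    [0, 0, 0],
    [0, 0, 0],
    [0, 0, 0],
    [0, 0, 0],
    [0, 0, 0],
    [0, 0, 0],
    [0, 0, 0],
    [0, 0, 0],
    [0, 0, 0],
    [0, 0, 0]
  ]
}}

```text
clock: 47.58
tcp_pos: [417.7, -112.4, 63.7]
eef_rot: [-0.0, -0.008, 1.0, 0.0]
contact_force: [-2.1, 0.5, 6.7]
gripper_width: 19.2
grip_force: 25.0
```

{"api": "drive_tool", "payload": {
  "delta_pos": [
    [0, 0, -0.2],
    [0, 0, -0.4],
    [0, 0, -0.5],
    [0, 0, -0.5],
    [0, 0, -0.5]
  ],
  "rot": [
    [0, 0, 0],
    [0, 0, 0],
    [0, 0, 0],
    [0, 0, 0],
    [0, 0, 0]
  ]
}}

```text
clock: 48.2
tcp_pos: [417.3, -112.4, 49.3]
eef_rot: [-0.001, -0.008, 1.0, 0.0]
contact_force: [-4.0, 0.3, 5.9]
gripper_width: 19.6
grip_force: 25.0
```

{"api": "drive_tool", "payload": {
  "delta_pos": [
    [0, 0, -0.1],
    [0, 0, -0.15],
    [0, 0, -0.15]
  ],
  "rot": [
    [0, 0, 0],
    [0, 0, 0],
    [0, 0, 0]
  ]
}}

```text
clock: 48.58
tcp_pos: [417.3, -112.4, 45.4]
eef_rot: [-0.001, -0.008, 1.0, 0.0]
contact_force: [-6.3, 1.2, 18.2]
gripper_width: 19.8
grip_force: 25.0
```

{"api": "drive_tool", "payload": {
  "delta_pos": [
    [0, 0.2, 0],
    [0, 0.4, 0],
    [0, 0.6, 0],
    [0, 0.8, 0],
    [-0.01, 1, 0],
    [-0.01, 1.1, 0],
    [-0.01, 1.15, 0],
    [-0.01, 1.15, 0],
    [-0.01, 1.15, 0]
  ],
  "rot": [
    [0, 0, 0],
    [0, 0, 0],
    [0, 0, 0],
    [0, 0, 0],
    [0, 0, 0],
    [0, 0, 0],
    [0, 0, 0],
    [0, 0, 0],
    [0, 0, 0]
  ]
}}

```text
clock: 49.7
tcp_pos: [417.0, -82.8, 45.5]
eef_rot: [0.0, -0.005, 1.0, -0.002]
contact_force: [-6.6, -16.2, 15.9]
gripper_width: 20.0
grip_force: 25.0
```

{"api": "drive_tool", "payload": {
  "delta_pos": [
    [0, 0.12, 0],
    [0, 0.12, 0],
    [0, 0.12, 0]
  ],
  "rot": [
    [0, 0, 0],
    [0, 0, 0],
    [0, 0, 0]
  ]
}}

```text
clock: 50.08
tcp_pos: [417.1, -82.5, 45.6]
eef_rot: [0.001, -0.004, 1.0, -0.004]
contact_force: [-7.2, -26.4, 14.9]
gripper_width: 19.9
grip_force: 25.0
```

Firmly at the stop. I'll take the load off, release, lift and check.

{"api": "drive_tool", "payload": {
  "delta_pos": [
    [0, -0.1, 0.1],
    [0, -0.2, 0.15],
    [0, -0.2, 0.15]
  ],
  "rot": [
    [0, 0, 0],
    [0, 0, 0],
    [0, 0, 0]
  ]
}}

```text
clock: 50.45
tcp_pos: [416.9, -83.0, 49.4]
eef_rot: [-0.0, -0.006, 1.0, -0.001]
contact_force: [-2.8, -7.8, 3.6]
gripper_width: 19.8
grip_force: 25.0
```

{"api": "drive_tool", "payload": {
  "delta_pos": [
    [0, 0, 0],
    [0, 0, 0],
    [0, 0, 0],
    [0, 0, 1],
    [0, 0, 3],
    [0, 0, 5],
    [3.4, 0.6, 7],
    [3.4, 0.6, 8.2],
    [3.4, 0.6, 8.2],
    [3.4, 0.6, 8.2]
  ],
  "rot": [
    [0, 0, 0],
    [0, 0, 0],
    [0, 0, 0],
    [0, 0, 0],
    [0, 0, 0],
    [0, 0, 0],
    [0, 0, 0],
    [0, 0, 0],
    [0, 0, 0],
    [0, 0, 0]
  ],
  "fingers": 46
}}

```text
clock: 51.7
tcp_pos: [520.7, -62.0, 295.8]
eef_rot: [0.001, -0.008, 1.0, -0.0]
contact_force: [-1.1, -0.5, -0.2]
gripper_width: 46.1
grip_force: 0.0
```

```bash
python3 find.py w19; python3 st.py
python3 - <<'E'
from h import *
c=bot.get_calibration("wrist"); im=cv2.imread('pics/w19.png')
g=im.max(2)
u=(np.array(proj(c,(418,-83,66),True))/.64).round().astype(int); print(u)
for v in range(u[1]-40,u[1]+41,5): print(v,' '.join(f'{q:3d}' for q in g[v,u[0]-60:u[0]+61:5]))
for y in (-85,-83,-80): print((np.array(proj(c,(418,y,70),True))/.64).round())
E
```

```text
area 670 px [507.  98.] rect c(381,388) 146x35 yaw 6
area 592 px [160. 135.] rect c(492,-197) 65x32 yaw 1
area 312 px [247. 167.] rect c(527,-72) 134x18 yaw 2
area 941 px [203. 160.] rect c(530,-133) 134x28 yaw 1
area 618 px [278. 164.] rect c(529,-34) 135x21 yaw 0
area 573 px [164. 183.] rect c(563,-196) 71x31 yaw 2
area 481 px [153. 305.] rect c(808,-248) 128x33 yaw -10
area 475 px [357. 305.] rect c(801,132) 128x33 yaw 12
area 2148 px [312. 347.] rect c(915,44) 630x41 yaw -89
[519.3 -62.2 294.6] [-0.29  0.27  0.4   1.83 -0.12  1.07  1.73]
51.75 [519.3 -62.2 294.6] yaw 0.93 w 46.2 [-1.  -1.1 -0.6] [-0.29  0.27  0.4   1.83 -0.12  1.07  1.73]
[376 128]
88 227 217 219 225 231 223 222 225 224 227 227 231 228 227 227 227 230 233 224 225 228 234 229 229 233
93 224 226 228 226 226 221 224 225 220 224 228 223 225 223 225 222 227 227 226 225 225 230 229 231 228
98 228 224 224 222 229 228 227 221 221 227 227 225 223 229 231 229 224 222 226 224 229 231 225 226 234
103 223 231 228 226 214 223 223 211 205 203 200 217 221 231 228 221 224 220 228 228 229 232 226 228 232
108 231 227 220 222 224 22
[... 661 characters left out ...]
 201 208 117 119 125 167 204 151 135 129
143  61  56  52  54  55  50  48  54  56  61  62  66  63  56  60  54  56  54  99 102  97  98 102 140 124
148  52  59  55  52  53  50  48  53  49  51  42  44  49  47  48  47  47  43 101 107 109 113 107 139 133
153 142 158 162 168 175 176 176 179 184 185 189 188 192 192 192 189 194 196 198 194 196 190 118 138 159
158 231 235 221 149 147 147 150 148 147 150 153 149 148 146 147 152 149 159 251 249 250 250 211 157 219
163 240 242 226 137 144 144 143 144 148 151 144 146 147 148 146 147 148 159 251 249 249 249 250 251 250
168 237 238 218 151 150 128 127 162 158 164 162 146 138 168 165 185 245 206 240 227 248 242 241 241 243
[373. 128.]
[375. 128.]
[379. 128.]
```

```bash
python3 -c "
from cell import bot
print(bot.job_done())"
```

```text
the job is handed in; nothing more can be done
None
```

I packed all five brass sections flat in compartments of their own length and swung the gate down. I slid the bolt home to its stop and let go; a camera check then showed the gate still flat. The job was handed in at about 52 s.

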